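# Clamp a pipe coupling in the leak-test stand with its click-stop knob

## Task

For its leak test, set the loose pipe coupling upright on the rubber seat of the leak-test stand, over the brass spigot, and swing the blue clamp arm over it until it meets its stop. Then turn the black torque-limiting knob clockwise until it slips and clicks once, stop there without going on to a second click, and let go. Set the coupling down without ramming it and leave the other things on the bench where they are.

Things in the scene. Friction and masses are not known exactly. Their poses are not given: they have to be found in the camera images.
- coupling_center (a point): centre (half-way up, on the axis) of the loose pipe coupling: an upright dark brown tube with bright cut rims, 52 mm outside diameter, 56 mm high, bore about 39 mm clear, 0.13 to 0.21 kg; z along the tube. It stands by itself between the test stand and the spanners (other couplings stand in a group far to the left, out of reach)
- stand: the bolted-down leak-test stand; origin on the seat axis at bench height, x from the seat to the clamp post, z up. Grey base plate 12 mm thick, reaching 70 mm to -x, 155 mm to +x, 65 mm to +y and -y. Round post at x = 115 mm; the arm's stop is on the post at the +y side, up to 114 mm high. Small pressure gauge, radius 24 mm, at x = 80, y = 54 mm, up to 80 mm high
- seat (a point): middle of the top face of the stand's round rubber seat (68 mm across, its top 24 mm above the bench); axes as stand. A brass spigot 34 mm across stands in its middle, straight for 6 mm, then tapered to 24 mm across at its top, 13 mm above the rubber. The coupling goes over the spigot and rests on the rubber, its top then 80 mm above the bench; the rubber gives about 1 mm per 80 N
- swing_arm (a joint): angle of the blue clamp arm about the post (rad): 0 = against its stop, exactly over the seat; starts open at 1.3 to 1.65. Grows anticlockwise seen from above: the open arm points to the stand's -y side, and closing swings it clockwise. Stiff, 0.45 Nm of friction, stays where left. Bar 30 mm wide, 99 to 116 mm above the bench, 115 mm from post to screw axis; hub up to 130 mm high
- press_plate: round pressure plate with a rubber face under the arm's end, 64 mm across, 10 mm thick; origin in the middle of its underside, on the screw axis. It goes down with the screw without turning. At the start its underside is 0.5 to 1.7 mm higher than the top of a seated coupling
- index_ring (a point): centre of the top of the aluminium index ring (38 mm across, 6 mm thick) fixed to the clamp screw just below the knob; it turns and sinks with the screw. Its -x axis points to its red tick; ticks are 45 degrees apart. The screw sinks 8 mm per clockwise turn (seen from above), takes 0.10 to 0.17 Nm to turn while free and stays where left
- knob_grip (a point): centre for gripping the black torque-limiting knob: on the screw axis, 21 mm above the knob's lower face. The knob is a fluted upright cylinder 44 mm across and 34 mm high over the narrower index ring; grip it across at any yaw. It sinks with the screw as it is turned. Its grip sleeve gives springily by up to 0.1 rad. Turned anticlockwise it unscrews without slipping
- knob: the same knob, origin at the middle of its lower face. From touching the coupling on, the torque climbs steadily over one to two more radians of turning while the rubber is squeezed, to a crest of about 0.20 to 0.30 Nm (stands differ). Then the screw stops and the knob slips on it: the torque drops to well under half within 0.3 rad. That drop is the click; more clicks follow every 45 degrees
- knob_mark (a point): yellow mark on the knob's top, 18 mm from its axis. At the start it stands over the red tick of the index ring (no slip); it runs clockwise ahead of the tick by the angle the knob has slipped on the screw. The torque crest is at 0.2 rad of slip, the first click is past at 0.42 rad, the torque is lowest at 0.6 rad, the second click comes at 1.2 rad
- paste_tin: bystander: grey tin with a red lid, 69 mm across, 50 mm high; origin at the middle of its underside
- oil_can: bystander: dark green oil can with a brass spout, 68 x 111 mm, 213 mm high; origin at the middle of its underside
Mind the look-alikes: they are no part of the job. What is meant by the part that bears coupling_center is not turquoise, and is the smaller of those in its own colour.

How it is judged (in metres and radians):
On the way, in this order (a step that is already met when the one before it is completed fails the run):
1. the coupling stands on the rubber seat over the spigot (horizontal distance between coupling_center and seat below 0.005 m and z of coupling_center in the frame of seat below 0.0305 m and angle between coupling_center's own z axis and vertical below 0.06 rad), for 0.2 s.
2. the clamp arm is swung over the coupling to its stop (all of step 1 and value of joint swing_arm below 0.05 rad), for 0.2 s.
3. the knob has slipped past its first click with the plate pressed on the coupling (all of step 2 and y of knob_mark in the frame of index_ring above 0.0073 m and contact force between press_plate and coupling above 40 N), for 0.2 s.
At the end, for the whole second after the job is handed in: The coupling rests upright on the rubber seat, within 5 mm of its centre; the arm is within 0.05 rad of its stop; the pressure plate bears on the coupling with more than 40 N; the knob has slipped on the screw past its first click (0.42 rad) but not into its second (1.25 rad) (all of step 3 and x of knob_mark in the frame of index_ring below -0.0057 m and linear speed of coupling below 0.02 m/s); the robot touches nothing.
It fails at once if the knob is ratcheted on into a second click (not (x of knob_mark in the frame of index_ring below -0.0057 m)).
It fails at once if the coupling is rammed onto the stand with more than 60 N while the arm is open (contact force between coupling and stand above 60 N and value of joint swing_arm above 0.2 rad).
It fails at once if the paste tin is shifted by more than 30 mm (distance of paste_tin from where it was at the start of the episode above 0.03 m).
It fails at once if the oil can is shifted by more than 30 mm (distance of oil_can from where it was at the start of the episode above 0.03 m).
It also fails if it takes over 72 s, if anything falls off the work surface, if the arm or the gripper's body presses on something with over 40 N, if the wrist force passes 120 N, or if a joint passes its speed limit or range.

## Robot

A 7-joint arm with a two-finger parallel gripper is mounted at the origin on a cart in front of the work surface, level with it; the furniture and walls round the work are solid. World frame = base frame: x ahead of the robot, y to its left, z up, the work surface at z = 0. Lengths are in m, angles in degrees, forces in N, time in s.
With the tool pointing down it reaches from about 0.425 to 0.875 m from the base axis. Payload 4.7 kg.
Tool frame: the origin (TCP) lies between the finger pads; the fingertips stand 8 mm ahead of it and the grasp point (between the pads) lies 11 mm behind it; x points along the fingers, z is the direction in which the jaws open and shut, and the axes are right-handed (so a half turn about x gives the same grasp; the last joint's range is limited). The gripper opens to 87 mm and grips with 3 to 60 N. Pads are 19 mm wide; open, the fingers measure 117 mm over their backs; the gripper's body (75 mm by 190 mm) begins 51 mm behind the grasp point.
Start: joints at [-73.276, 18.392, -4.016, 83.108, 1.295, 78.541, -3.26], TCP at [0.178, 0.625, 0.231] pointing down, gripper open.
Joint ranges: [-163.93, 163.93], [-17.29, 119.83], [-79.2, 71.16], [3.27, 140.29], [-89.18, 269.18], [5.43, 117.66], [-154.24, 154.24]. Speed limits (degrees/s): [147.25, 147.25, 180, 180, 180, 180, 180].

## Interface

Orientations are given as [roll, pitch, yaw] about the fixed x, y, z axes, in that order (R = Rz(yaw) Ry(pitch) Rx(roll)).
In Python, from cell import telemetry, vision, sign_off gives the robot as it stands. The module is installed in compiled form; this text tells all that it offers.
- The arm moves only by the tool drive_tool, never from a script. Its arguments are lists of equal length, an entry for each row: "offset": the shift along the tool's x, y, z in m, a list of three; "angular": the turn, a rotation vector about the tool's x, y, z in rad, a list of three. A call has 1 to 10 rows; each row is the pose to reach, as a shift and turn from the pose measured when the call began, along the tool's axes at that moment; what a row does not reach only later rows make up. A row lasts 1/8 s, in which the tool goes at most 62.5 mm and 10.7 degrees, less where a joint would pass 70% of its speed; a pose out of reach is approached as far as the arm can. A call with a gripper value outside its range is refused whole. "fingers" is the closure, from -1 (fully open) to 1 (shut), set as the call begins (left out, the last holds). The fingers move at their own pace and stop on an object; "squeeze" is the grip in N (left out, the last holds). Time passes only in rows, so rows that repeat a pose let the fingers close. It gives the time, the measured TCP pose, the force and the opening at its end, in the units of the state.
- telemetry.get_obs(): the state, without advancing time (a new reading comes with each control period).
- vision.read_camera(name): name is "side" or "top"; returns a dict with "pixels" (384x512x3 uint8, red, green, blue), "intrinsics" (3x3 intrinsics, pixels), "world_from_camera" (4x4, takes a point from camera to world coordinates). Camera axes: x right, y up, looking along -z (the intrinsics and any distortion apply to the point x, -y, -z); pixel columns grow to the right and rows downward; lengths in m; the calibration is good to about 2 mm. A picture is of the moment at which its call begins. There is no depth.
- sign_off(): hands the job in, once; it reports no verdict.
The state is a dict: "time_s": time; "qpos": joint angles; "joint_velocities": joint speeds; "effort": joint torques, N m; "tool_pos": TCP position; "tool_rot": TCP orientation; "force": force on the tool from outside, world axes, zero at the start; "wrist_torque": the same for the moment, N m; "grip_width": finger opening in m.
Only numpy, scipy, OpenCV 4.12 (cv2) and the standard library are available. Lean on these libraries where they do the work, as an engineer would, in place of code of your own. Each camera call takes 0.05 s, during which the arm holds its last target.

## Working session

There is one attempt and no reset: what is moved stays moved. The work goes in short steps, Python scripts to look and compute and a tool call to move; the robot and the scene stay as the last step left them, time stands still between calls to the robot, and variables do not carry over. Pictures are saved under pics/ and viewed, and the job is handed in when it is done.

Besides the shell and the picture viewer there is one more tool, called after "Request:" as name(argument=value, ...) on one line, values as JSON. drive_tool: Moves the arm, as the interface text tells. Its arguments: {"type":"object","properties":{"offset":{"type":"array"},"angular":{"type":"array"},"fingers":{"type":"number"},"squeeze":{"type":"number"}},"required":["offset","angular"]}

```bash
mkdir -p pics
cat > h.py <<'E'
import numpy as np, cv2
from cell import telemetry, vision, sign_off
def shot(name,fn,crop=None,scale=1):
    d=vision.read_camera(name); im=d['pixels'][:,:,::-1].copy()
    np.savez('last_%s.npz'%name,**{k:np.array(v) for k,v in d.items()})
    if crop: x0,y0,x1,y1=crop; im=im[y0:y1,x0:x1]
    if scale!=1: im=cv2.resize(im,None,fx=scale,fy=scale,interpolation=cv2.INTER_CUBIC)
    cv2.imwrite('pics/'+fn,im); return d
def ray(d,u,v):
    K=np.array(d['intrinsics']);T=np.array(d['world_from_camera'])
    p=np.linalg.inv(K)@[u,v,1]; r=T[:3,:3]@np.array([p[0],-p[1],-p[2]]); return T[:3,3],r
def at_z(d,u,v,z):
    o,r=ray(d,u,v); return o+r*(z-o[2])/r[2]
def proj(d,P):
    K=np.array(d['intrinsics']);T=np.array(d['world_from_camera'])
    p=T[:3,:3].T@(np.array(P)-T[:3,3]); q=K@[p[0],-p[1],-p[2]]; return q[:2]/q[2]
E
python3 - <<'E'
from h import *
o=telemetry.get_obs(); print(o)
for n in('side','top'):
    d=shot(n,n+'0.png',scale=1.5); print(n,[k for k in d],d['intrinsics'],d['world_from_camera'])
E
```

```text
{'time_s': 0.0, 'qpos': array([-73.27633332,  18.43924142,  -4.01438932,  83.17541959,
         1.29534128,  78.53919258,  -3.26244179]), 'joint_velocities': array([ 0.02511867, -0.00479014,  0.05846031,  0.03107399, -0.02339148,
       -0.02582533, -0.0353824 ]), 'effort': array([ 3.33510934e-04, -4.91277766e+01, -4.03899886e-01, -3.12532496e+01,
       -6.41273288e-02,  4.34179860e-02,  1.59121837e-04]), 'tool_pos': array([0.17816158, 0.62455238, 0.22945473]), 'tool_rot': array([-176.62896209,   89.8912142 , -102.54632521]), 'force': array([-0.14651666,  0.80353917,  0.04406079]), 'wrist_torque': array([-0.05957783,  0.00666659,  0.0169103 ]), 'grip_width': 0.08704092346045327}
side ['pixels', 'intrinsics', 'world_from_camera'] [[389.00468305   0.         246.71207183]
 [  0.         389.00468305 186.75211931]
 [  0.           0.           1.        ]] [[-0.99981362  0.01746295 -0.0082328   0.5273828 ]
 [-0.01797427 -0.68630618  0.72709061  0.86124405]
 [ 0.00704692  0.72710307  0.68649215  0.92901493]
 [ 0.          0.          0.          1.        ]]
top ['pixels', 'intrinsics', 'world_from_camera'] [[452.88287087   0.         253.10035883]
 [  0.         452.88287087 194.81030902]
 [  0.           0.           1.        ]] [[-1.29337030e-03  9.90926504e-01 -1.34398624e-01  3.88602447e-01]
 [-9.99998544e-01 -1.13199784e-03  1.27710943e-03  2.74808948e-02]
 [ 1.11338263e-03  1.34400080e-01  9.90926525e-01  1.38066401e+00]
 [ 0.00000000e+00  0.00000000e+00  0.00000000e+00  1.00000000e+00]]
```

View pics/side0.png

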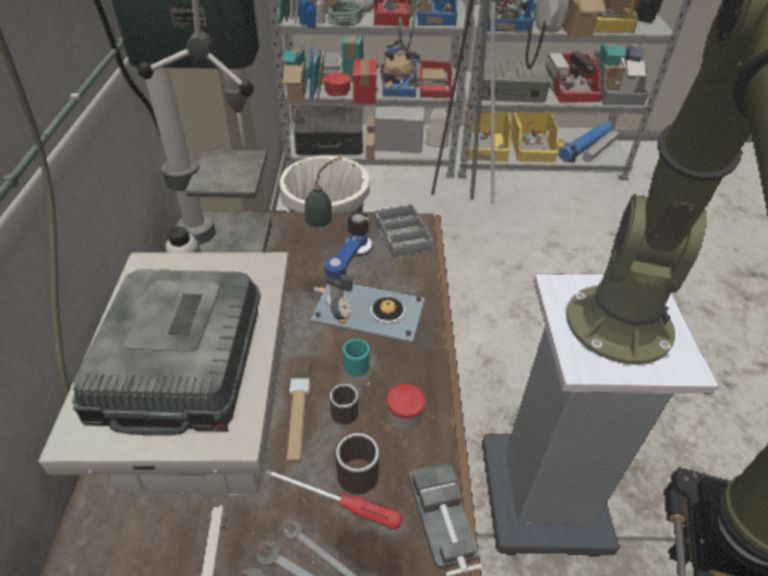

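View pics/top0.png

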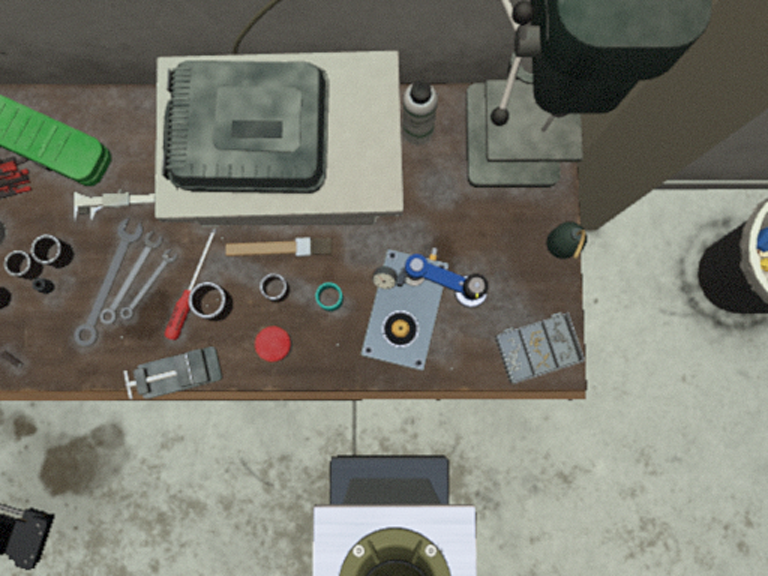

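Run:
```python
import cv2
from h import *
for n,c in(('top',(110,155,340,260)),('side',(190,135,310,345))):
    z=np.load('last_%s.npz'%n); im=z['pixels'][:,:,::-1]; x0,y0,x1,y1=c
    s=3.4 if n=='top' else 2.85
    cv2.imwrite('pics/c_%s.png'%n,cv2.resize(im[y0:y1,x0:x1],None,fx=s,fy=s,interpolation=cv2.INTER_CUBIC))
```

```text
(no output)
```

View pics/c_top.png

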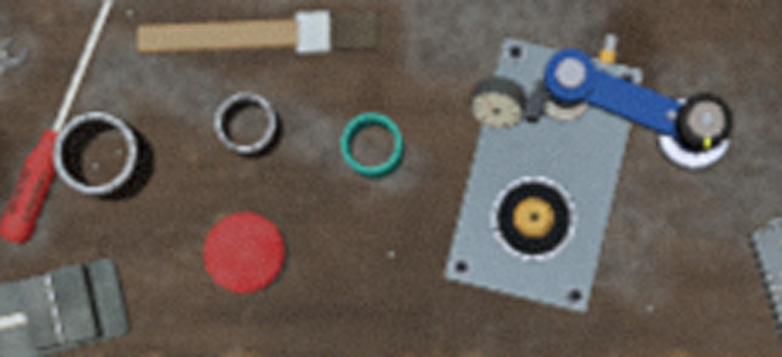

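View pics/c_side.png

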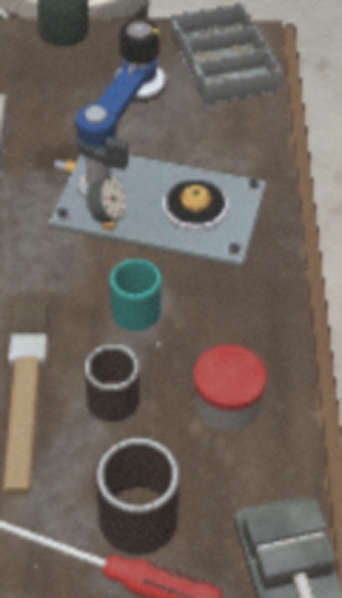

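```bash
cat >> h.py <<'E'
from scipy.optimize import minimize
from scipy.ndimage import map_coordinates
def circ(d,img,c,z,r,n=72):
    a=np.linspace(0,2*np.pi,n,endpoint=False)
    K=np.array(d['intrinsics']);T=np.array(d['world_from_camera'])
    P=np.c_[c[0]+r*np.cos(a),c[1]+r*np.sin(a),np.full(n,z)]
    p=(P-T[:3,3])@T[:3,:3]; u=K[0,2]+K[0,0]*p[:,0]/-p[:,2]; v=K[1,2]+K[1,1]*(-p[:,1])/-p[:,2]
    return map_coordinates(img,[v,u],order=1,mode='nearest')
def fitc(d,img,c0,z,rin,rout,step=.003,n=72):
    # maximise mean(rin)-mean(rout)
    img=cv2.GaussianBlur(img.astype(np.float32),(0,0),.7)
    f=lambda c:-(np.mean([circ(d,img,c,z,r,n).mean() for r in rin])-np.mean([circ(d,img,c,z,r,n).mean() for r in rout]))
    best=None
    g=np.arange(-5,6)*step
    for dx in g:
        for dy in g:
            v=f((c0[0]+dx,c0[1]+dy))
            if best is None or v<best[0]: best=(v,c0[0]+dx,c0[1]+dy)
    r=minimize(f,best[1:],method='Nelder-Mead',options=dict(initial_simplex=[[best[1],best[2]],[best[1]+.002,best[2]],[best[1],best[2]+.002]],xatol=1e-5))
    return r.x,-r.fun
E
python3 - <<'E'
from h import *
D={n:np.load('last_%s.npz'%n) for n in('top','side')}
D={n:{k:z[k] for k in z} for n,z in D.items()}
pix={'top':dict(cp=(182.4,191.5),seat=(267.1,219.1)),'side':dict(cp=(190+112/2.85,135+365/2.85),seat=(190+195/2.85,135+200/2.85))}
for n,d in D.items():
    im=d['pixels'].astype(float); g=im.mean(2); yel=im[:,:,0]-im[:,:,2]
    c=at_z(d,*pix[n]['cp'],.056); print(n,'cp',c, fitc(d,g,c,.056,[.021,.0225,.024],[.016,.017]+([.0285,.03] if n=='top' else [])))
    c=at_z(d,*pix[n]['seat'],.024); print(n,'seat dark',c, fitc(d,-g,c,.024,[.022,.025,.028,.030],[.036,.038,.040]))
    print(' spig',fitc(d,yel,c,.037,[0.002,.004,.006,.008,.010],[.020,.022] if n=='top' else [.018,.02]))
    for r in np.arange(.026,.046,.002): print(round(r,3),round(circ(d,g,fitc(d,-g,c,.024,[.022,.025,.028,.030],[.036,.038,.040])[0],.024,r).mean()),end=' ')
    print()
E
```

```text
top cp [0.57837292 0.23462054 0.056     ] (array([0.58164751, 0.23757115]), np.float64(45.804710388183594))
top seat dark [ 0.49898925 -0.01618981  0.024     ] (array([ 0.5000461 , -0.01456938]), np.float64(117.55072021484375))
 spig (array([ 0.49943245, -0.01338532]), np.float64(85.228271484375))
0.026 26 0.028 28 0.03 52 0.032 104 0.034 159 0.036 177 0.038 164 0.04 150 0.042 147 0.044 148 
side cp [0.57954912 0.23853344 0.056     ] (array([0.58100344, 0.23838002]), np.float64(56.3455924987793))
side seat dark [ 0.49889249 -0.01163999  0.024     ] (array([ 0.49971944, -0.01285505]), np.float64(75.03971862792969))
 spig (array([0.5010085 , 0.00155493]), np.float64(58.645240783691406))
0.026 58 0.028 59 0.03 69 0.032 90 0.034 119 0.036 145 0.038 155 0.04 155 0.042 152 0.044 150
```

Run:
```python
from h import *
D={n:np.load('last_%s.npz'%n) for n in('top','side')}
D={n:{k:z[k] for k in z} for n,z in D.items()}
def tri(a,b):
    A=[];B=[]
    for n,p in(('top',a),('side',b)):
        o,r=ray(D[n],*p); r=r/np.linalg.norm(r); M=np.eye(3)-np.outer(r,r); A.append(M);B.append(M@o)
    x=np.linalg.lstsq(np.vstack(A),np.hstack(B),rcond=None)[0]; return x,[proj(D['top'],x)-a,proj(D['side'],x)-b]
T=lambda x,y:(110+x/3.4,155+y/3.4); S=lambda x,y:(190+x/2.85,135+y/2.85)
print('hub',tri(T(570,70),S(96,113)), at_z(D['top'],*T(570,70),.13),at_z(D['side'],*S(96,113),.13))
print('knob',tri(T(706,118),S(141,30)))
# plate holes z=.012
for n,f,pts in(('top',T,[(515,51),(461,266),(575,295)]),('side',S,[(62,213),(254,183),(235,248)])):
    print(n,[at_z(D[n],*f(*p),.012).round(4) for p in pts])
d=D['top'];im=d['pixels'].astype(float);g=im.mean(2);yel=im[:,:,0]-im[:,:,2]
print(fitc(D['side'],D['side']['pixels'][:,:,0].astype(float)-D['side']['pixels'][:,:,2],(.4998,-.0137),.037,[0.002,.004,.006,.008,.010],[.016,.018],step=.001))
red=im[:,:,0]-im[:,:,1]; print('tin top',fitc(d,red,at_z(d,*T(244,252),.05),.05,[.01,.02,.03],[.038,.04]))
for n,c in(('top',(255,165,335,240)),('side',(210,130,270,215))):
    x0,y0,x1,y1=c; im=D[n]['pixels'][:,:,::-1]
    cv2.imwrite('pics/k_%s.png'%n,cv2.resize(im[y0:y1,x0:x1],None,fx=7,fy=7,interpolation=cv2.INTER_CUBIC))
```

```text
hub (array([ 0.61142528, -0.04310484,  0.12565893]), [array([-0.04737067,  0.65803176]), array([-0.5854277 , -0.11806662])]) [ 0.61252623 -0.04300951  0.13      ] [ 0.60912851 -0.03771558  0.13      ]
knob (array([ 0.56590725, -0.14994101,  0.15854707]), [array([-0.07244122,  0.83469196]), array([-0.69004264, -0.13573745])])
top [array([ 6.511e-01, -1.000e-04,  1.200e-02]), array([0.4573, 0.0485, 0.012 ]), array([ 0.4316, -0.0524,  0.012 ])]
side [array([0.6493, 0.001 , 0.012 ]), array([ 0.4296, -0.0524,  0.012 ]), array([0.4548, 0.049 , 0.012 ])]
(array([0.50179414, 0.00312342]), np.float64(48.78499984741211))
tin top (array([0.46870992, 0.23674551]), np.float64(88.61904907226562))
```

View pics/k_top.png

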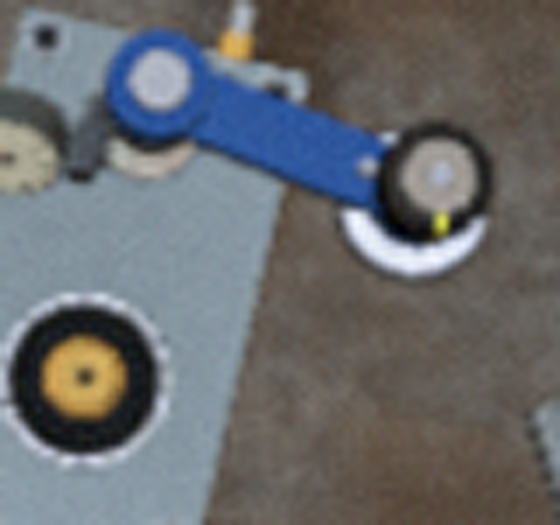

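View pics/k_side.png

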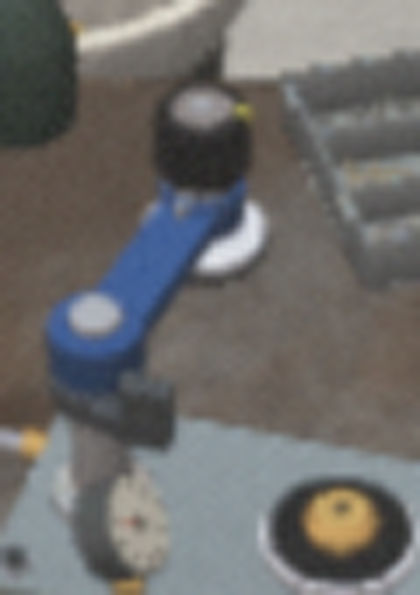

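```bash
cat >> h.py <<'E'
from scipy.spatial.transform import Rotation as Ro
def Rt(o=None):
    o=o or telemetry.get_obs(); return Ro.from_euler('xyz',o['tool_rot'],degrees=True).as_matrix()
def jaw(o=None):
    R=Rt(o); return np.degrees(np.arctan2(R[1,2],R[0,2]))
def goal(pos,jdeg):
    "offset+rotvec from current to TCP pos, tool down, jaw (z axis) at heading jdeg"
    o=telemetry.get_obs(); R=Rt(o); j=np.radians(jdeg)
    x=np.array([0,0,-1.]); z=np.array([np.cos(j),np.sin(j),0]); y=np.cross(z,x)
    G=np.c_[x,y,z]; off=R.T@(np.array(pos)-o['tool_pos']); rv=Ro.from_matrix(R.T@G).as_rotvec()
    return off.round(4),rv.round(4)
def st():
    o=telemetry.get_obs(); print('t %.2f'%o['time_s'],'pos',o['tool_pos'].round(4),'jaw %.2f'%jaw(o),'tilt',Rt(o)[:,0].round(4),'F',o['force'].round(2),'M',o['wrist_torque'].round(3),'w %.4f'%o['grip_width'],'q',o['qpos'].round(1)); return o
E
python3 - <<'E'
from h import *
st(); print(Rt().round(3))
for j in (45,-135): print(goal((.5813,.238,.16),j))
E
```

```text
t 0.10 pos [0.1781 0.6246 0.2296] jaw 74.09 tilt [-4.0e-04 -1.7e-03 -1.0e+00] F [0.92 0.13 0.32] M [-0.006  0.07  -0.006] w 0.0870 q [-73.3  18.4  -4.   83.2   1.3  78.5  -3.3]
[[-0.    -0.962  0.274]
 [-0.002  0.274  0.962]
 [-1.    -0.    -0.002]]
(array([ 0.0701, -0.4937, -0.2611]), array([ 5.077e-01, -1.700e-03,  5.000e-04]))
(array([ 0.0701, -0.4937, -0.2611]), array([-2.6339e+00, -7.0000e-04, -2.3000e-03]))
```

Request:
drive_tool(offset=[[0.007,-0.049,-0.026],[0.014,-0.099,-0.052],[0.021,-0.148,-0.078],[0.028,-0.197,-0.104],[0.035,-0.247,-0.131],[0.042,-0.296,-0.157],[0.049,-0.346,-0.183],[0.056,-0.395,-0.209],[0.063,-0.444,-0.235],[0.07,-0.4937,-0.2611]], angular=[[0.05,0,0],[0.1,0,0],[0.15,0,0],[0.2,0,0],[0.25,0,0],[0.3,0,0],[0.35,0,0],[0.4,0,0],[0.45,0,0],[0.5077,-0.0017,0.0005]], fingers=-1)

```text
time_s: 1.35
tool_pos: [0.5821, 0.2368, 0.1595]
tool_rot: [128.2, 90.0, 173.1]
force: [1.4, 0.6, 0.3]
grip_width: 0.0868
```

Run:
```python
from h import *
st(); print(goal((.5813,.238,.029),45))
d=shot('side','s1.png',(120,130,330,310),3.8); st()
```

```text
t 1.35 pos [0.5821 0.2368 0.1595] jaw 44.91 tilt [-4.e-04  1.e-04 -1.e+00] F [1.42 0.58 0.29] M [-0.     0.017 -0.019] w 0.0868 q [-38.9  18.4  17.6  92.3  -5.9  70.2  24.8]
(array([0.1305, 0.0014, 0.0003]), array([-0.0015, -0.0003, -0.0003]))
t 1.40 pos [0.5877 0.2271 0.1586] jaw 44.22 tilt [ 0.0037 -0.0066 -1.    ] F [ 4.66 -5.96  0.  ] M [-0.487 -0.289 -0.011] w 0.0872 q [-38.5  18.7  18.1  92.2  -5.6  70.   24.9]
```

View pics/s1.png

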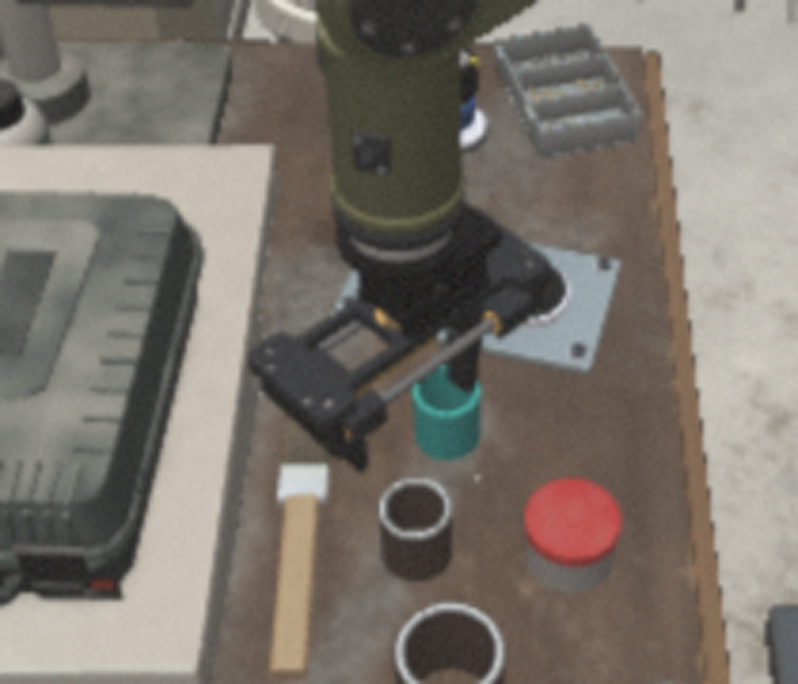

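Request:
drive_tool(offset=[[0,0.001,0.012],[0,0.001,0.012],[0,0.001,0.012]], angular=[[0,0,0],[0,0,0],[0,0,0]])

```text
time_s: 1.78
tool_pos: [0.5945, 0.2383, 0.1584]
tool_rot: [-109.6, 89.6, -65.2]
force: [-0.2, -0.0, -0.7]
grip_width: 0.0874
```

Run:
```python
from h import *
st(); print(goal((.5813,.238,.029),45))
```

```text
t 1.77 pos [0.5945 0.2383 0.1584] jaw 44.41 tilt [ 0.0027 -0.0059 -1.    ] F [-0.2  -0.02 -0.69] M [-0.033 -0.005 -0.022] w 0.0874 q [-38.6  19.9  17.8  90.6  -5.9  70.5  24.5]
(array([ 0.1294,  0.0098, -0.0093]), array([-0.0104, -0.0022,  0.0061]))
```

Request:
drive_tool(offset=[[0.02,0.0098,-0.0093],[0.04,0.0098,-0.0093],[0.06,0.0098,-0.0093],[0.06,0.0098,-0.0093]], angular=[[-0.0104,-0.0022,0.0061],[-0.0104,-0.0022,0.0061],[-0.0104,-0.0022,0.0061],[-0.0104,-0.0022,0.0061]])

```text
time_s: 2.28
tool_pos: [0.5798, 0.2378, 0.0959]
tool_rot: [166.8, 89.8, -148.2]
force: [-0.6, -0.4, -0.1]
grip_width: 0.0874
```

Run:
```python
from h import *
st(); print(goal((.5813,.238,.029),45))
shot('side','s2.png',(160,170,310,310),4)
```

```text
t 2.27 pos [0.5798 0.2378 0.0959] jaw 45.01 tilt [-0.0036 -0.0022 -1.    ] F [-0.58 -0.44 -0.1 ] M [-0.057  0.013 -0.05 ] w 0.0874 q [-38.6  21.6  17.1  96.   -6.9  63.7  25.4]
(array([ 0.0669, -0.001 ,  0.0014]), array([ 0.0001, -0.0041, -0.001 ]))
```

View pics/s2.png

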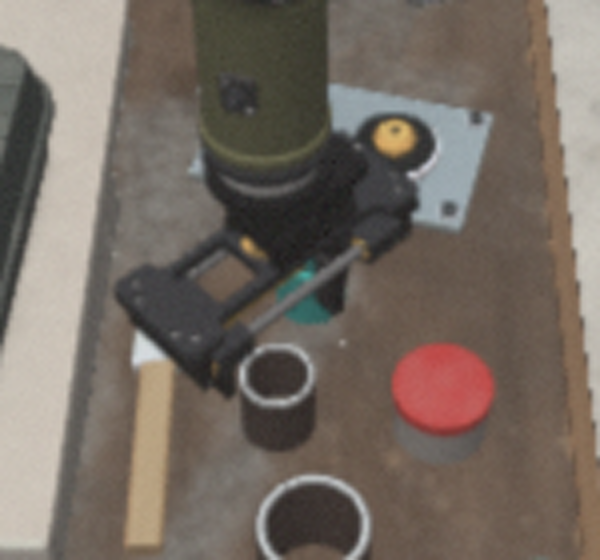

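Run:
```python
from h import *
d=np.load('last_side.npz')
for s in(-1,0,1):
  q=proj(d,np.array([.5798,.2378,.088])+s*.044*np.array([.707,.707,0])); print(q,(q-[160,170])*4)
```

```text
[241.00069362 246.54025979] [324.00277449 306.16103917]
[228.93169144 255.68674233] [275.72676575 342.74696931]
[216.32757575 265.23876015] [225.310303  380.9550406]
```

Request:
drive_tool(offset=[[0.02,-0.001,0.0014],[0.035,-0.001,0.0014],[0.05,-0.001,0.0014],[0.06,-0.001,0.0014],[0.067,-0.001,0.0014],[0.067,-0.001,0.0014],[0.067,-0.001,0.0014]], angular=[[0,-0.004,-0.001],[0,-0.004,-0.001],[0,-0.004,-0.001],[0,-0.004,-0.001],[0,-0.004,-0.001],[0,-0.004,-0.001],[0,-0.004,-0.001]])

```text
time_s: 3.2
tool_pos: [0.5828, 0.2384, 0.0308]
tool_rot: [-20.6, 89.8, 24.3]
force: [0.1, -0.6, 0.7]
grip_width: 0.087
```

Run:
```python
from h import *
st(); print(goal((.5813,.238,.029),45))
```

```text
t 3.20 pos [0.5828 0.2384 0.0308] jaw 44.99 tilt [ 0.0028  0.0013 -1.    ] F [ 0.08 -0.59  0.71] M [-0.024  0.017  0.039] w 0.0870 q [-37.8  25.7  16.3  98.6  -8.4  56.7  26.6]
(array([ 0.0018,  0.0007, -0.0014]), array([-0.0001,  0.0029,  0.0011]))
```

Request:
drive_tool(offset=[[0.0018,0.0007,-0.0014],[0.0018,0.0007,-0.0014],[0.0018,0.0007,-0.0014],[0.0018,0.0007,-0.0014],[0.0018,0.0007,-0.0014],[0.0018,0.0007,-0.0014]], angular=[[0,0.003,0.001],[0,0.003,0.001],[0,0.003,0.001],[0,0.003,0.001],[0,0.003,0.001],[0,0.003,0.001]], fingers=1, squeeze=25)

```text
time_s: 3.95
tool_pos: [0.5813, 0.2379, 0.0291]
tool_rot: [-139.8, 90.0, -94.8]
force: [-0.7, -0.3, -0.1]
grip_width: 0.0512
```

Run:
```python
from h import *
st(); shot('side','s3.png',(160,170,310,310),4)
```

```text
t 3.95 pos [0.5813 0.2379 0.0291] jaw 44.99 tilt [-0.e+00 -1.e-04 -1.e+00] F [-0.74 -0.34 -0.13] M [-0.047  0.022 -0.044] w 0.0512 q [-37.8  25.8  16.3  98.7  -8.4  56.6  26.6]
```

View pics/s3.png

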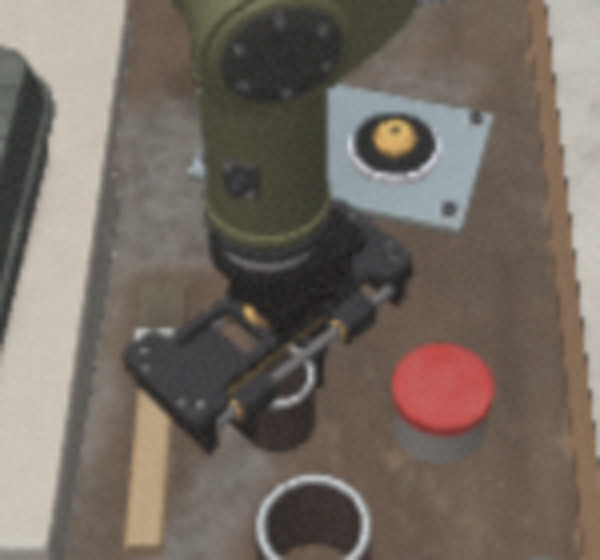

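Request:
drive_tool(offset=[[-0.01,0,0],[-0.03,0,0],[-0.06,0,0],[-0.09,0,0],[-0.11,0,0],[-0.11,0,0]], angular=[[0,0,0],[0,0,0],[0,0,0],[0,0,0],[0,0,0],[0,0,0]])

```text
time_s: 4.75
tool_pos: [0.5826, 0.2385, 0.1415]
tool_rot: [-17.3, 89.8, 27.7]
force: [0.0, -0.1, -1.5]
grip_width: 0.0512
```

Run:
```python
from h import *
st(); print(goal((.4998,-.0137,.138),75.8))
```

```text
t 4.75 pos [0.5826 0.2385 0.1415] jaw 44.99 tilt [ 0.0038  0.002  -1.    ] F [ 0.04 -0.12 -1.5 ] M [-0.015 -0.052  0.07 ] w 0.0512 q [-38.9  19.2  17.5  93.5  -6.1  68.   24.9]
(array([ 0.0027, -0.1198, -0.2369]), array([-0.5377,  0.0036,  0.0023]))
```

Weight 1.5 N: coupling held. Move over the seat.

Request:
drive_tool(offset=[[0,-0.012,-0.024],[0,-0.024,-0.047],[0.001,-0.036,-0.071],[0.001,-0.048,-0.095],[0.001,-0.06,-0.118],[0.002,-0.075,-0.148],[0.002,-0.09,-0.178],[0.0027,-0.105,-0.208],[0.0027,-0.1198,-0.2369],[0.0027,-0.1198,-0.2369]], angular=[[-0.06,0,0],[-0.12,0,0],[-0.18,0,0],[-0.24,0,0],[-0.3,0,0],[-0.36,0,0],[-0.42,0,0],[-0.48,0.003,0.002],[-0.5377,0.0036,0.0023],[-0.5377,0.0036,0.0023]])

```text
time_s: 6.0
tool_pos: [0.4982, -0.0167, 0.1369]
tool_rot: [125.4, 89.9, -159.1]
force: [1.5, 0.9, -0.4]
grip_width: 0.0512
```

Request:
drive_tool(offset=[[0,0,0],[0,0,0]], angular=[[0,0,0],[0,0,0]])

```text
time_s: 6.25
tool_pos: [0.498, -0.0159, 0.1364]
tool_rot: [120.9, 89.8, -163.6]
force: [0.1, 0.5, -1.2]
grip_width: 0.0512
```

Run:
```python
from h import *
st(); print(goal((.4998,-.0137,.086),75.8))
```

```text
t 6.25 pos [ 0.498  -0.0159  0.1364] jaw 75.59 tilt [-3.2e-03 -9.0e-04 -1.0e+00] F [ 0.09  0.46 -1.16] M [ 0.005 -0.059 -0.003] w 0.0512 q [-23.4   3.9  23.  111.7  -1.6  64.9  75.9]
(array([ 0.0504, -0.0013,  0.0026]), array([-0.0037, -0.0017, -0.0029]))
```

Request:
drive_tool(offset=[[0.01,-0.0013,0.0026],[0.025,-0.0013,0.0026],[0.04,-0.0013,0.0026],[0.0504,-0.0013,0.0026],[0.0504,-0.0013,0.0026],[0.0504,-0.0013,0.0026]], angular=[[-0.0037,-0.0017,-0.0029],[-0.0037,-0.0017,-0.0029],[-0.0037,-0.0017,-0.0029],[-0.0037,-0.0017,-0.0029],[-0.0037,-0.0017,-0.0029],[-0.0037,-0.0017,-0.0029]])

```text
time_s: 7.0
tool_pos: [0.5001, -0.0138, 0.0862]
tool_rot: [-76.9, 90.0, -1.1]
force: [0.1, 0.6, -1.6]
grip_width: 0.0513
```

Run:
```python
from h import *
st(); print(goal((.4998,-.0137,.062),75.8))
shot('side','s4.png',(190,150,310,250),6);shot('top','t4.png',(210,160,330,260),6);st()
```

```text
t 7.00 pos [ 0.5001 -0.0138  0.0862] jaw 75.79 tilt [ 5.e-04 -0.e+00 -1.e+00] F [ 0.09  0.61 -1.62] M [ 0.05   0.017 -0.079] w 0.0513 q [-23.    7.4  23.  114.5  -3.4  58.6  77.4]
(array([0.0242, 0.0003, 0.    ]), array([-0.0001,  0.0001,  0.0005]))
t 7.10 pos [ 0.5003 -0.0137  0.0866] jaw 75.79 tilt [ 1.2e-03  2.0e-04 -1.0e+00] F [-0.59 -0.23 -1.03] M [ 0.031  0.02  -0.003] w 0.0517 q [-23.    7.4  23.  114.5  -3.4  58.6  77.4]
```

View pics/s4.png

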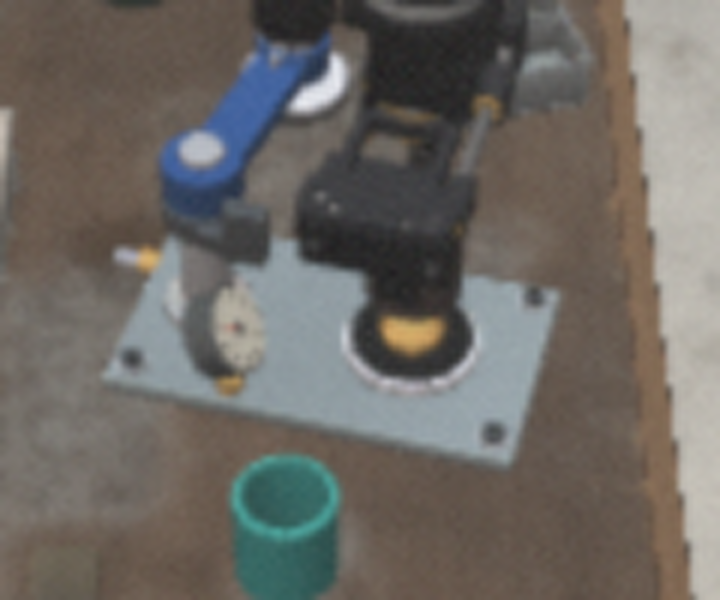

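View pics/t4.png

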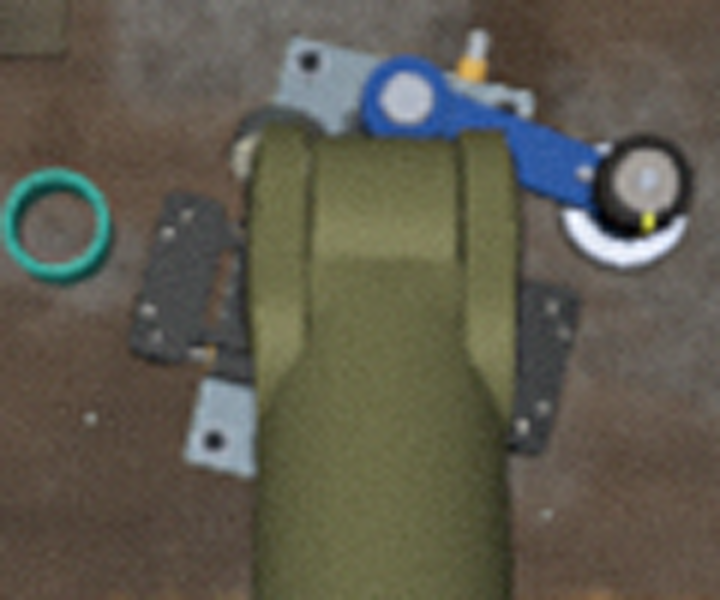

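Request:
drive_tool(offset=[[0.004,0.0003,0],[0.009,0.0003,0],[0.014,0.0003,0],[0.018,0.0003,0],[0.022,0.0003,0],[0.0235,0.0003,0],[0.0235,0.0003,0]], angular=[[0,0,0],[0,0,0],[0,0,0],[0,0,0],[0,0,0],[0,0,0],[0,0,0]])

```text
time_s: 7.98
tool_pos: [0.5, -0.0137, 0.063]
tool_rot: [-69.1, 89.9, 6.7]
force: [0.4, 0.1, -2.0]
grip_width: 0.0511
```

Run:
```python
from h import *
st(); print(goal((.4998,-.0137,.053),75.8))
```

```text
t 7.97 pos [ 0.5    -0.0137  0.063 ] jaw 75.79 tilt [ 1.e-03  1.e-04 -1.e+00] F [ 0.43  0.14 -2.02] M [ 0.008  0.047 -0.025] w 0.0511 q [-22.7   9.3  22.9 115.7  -4.3  55.8  78.2]
(array([ 0.01  ,  0.0002, -0.0001]), array([-0.0001,  0.0004,  0.001 ]))
```

Request:
drive_tool(offset=[[0.002,0.0002,0],[0.004,0.0002,0],[0.006,0.0002,0],[0.0075,0.0002,0],[0.0075,0.0002,0]], angular=[[0,0,0],[0,0,0],[0,0,0],[0,0,0],[0,0,0]])

```text
time_s: 8.6
tool_pos: [0.4997, -0.0136, 0.0553]
tool_rot: [-70.6, 90.0, 5.2]
force: [0.7, 0.5, -0.8]
grip_width: 0.0508
```

Run:
```python
from h import *
st(); print(goal((.4998,-.0137,.053),75.8))
```

```text
t 8.60 pos [ 0.4997 -0.0136  0.0553] jaw 75.79 tilt [ 7.e-04  1.e-04 -1.e+00] F [ 0.7   0.46 -0.85] M [0.007 0.007 0.005] w 0.0508 q [-22.6   9.9  22.8 116.1  -4.7  54.9  78.4]
(array([ 0.0023, -0.0001, -0.    ]), array([-0.0001,  0.0002,  0.0007]))
```

Past the taper without contact. Go to light contact.

Request:
drive_tool(offset=[[0.001,0,0],[0.002,0,0],[0.0027,0,0],[0.0027,0,0]], angular=[[0,0,0],[0,0,0],[0,0,0],[0,0,0]])

```text
time_s: 9.1
tool_pos: [0.4997, -0.0136, 0.0529]
tool_rot: [-62.7, 90.0, 13.1]
force: [-1.8, -0.5, 2.4]
grip_width: 0.0512
```

Run:
```python
from h import *
st()
```

```text
t 9.10 pos [ 0.4997 -0.0136  0.0529] jaw 75.79 tilt [ 8.e-04  2.e-04 -1.e+00] F [-1.79 -0.5   2.43] M [-0.014  0.297  0.018] w 0.0512 q [-22.5  10.1  22.8 116.2  -4.8  54.6  78.5]
```

Request:
drive_tool(offset=[[0,0,0],[0,0,0],[0,0,0],[0,0,0]], angular=[[0,0,0],[0,0,0],[0,0,0],[0,0,0]], fingers=-1)

```text
time_s: 9.6
tool_pos: [0.4997, -0.0136, 0.0529]
tool_rot: [-62.7, 90.0, 13.1]
force: [0.5, -1.4, -0.1]
grip_width: 0.0825
```

Request:
drive_tool(offset=[[-0.01,0,0],[-0.025,0,0],[-0.045,0,0],[-0.065,0,0],[-0.1,0,0],[-0.13,0,0],[-0.15,0,0],[-0.15,0,0]], angular=[[0,0,0],[0,0,0],[0,0,0],[0,0,0],[0,0,0],[0,0,0],[0,0,0],[0,0,0]])

```text
time_s: 10.6
tool_pos: [0.501, -0.0137, 0.2055]
tool_rot: [-65.1, 89.7, 10.7]
force: [0.3, -0.7, 0.5]
grip_width: 0.0871
```

Run:
```python
from h import *
st(); shot('side','s5.png',(190,110,310,220),5);
```

```text
t 10.60 pos [ 0.501  -0.0137  0.2055] jaw 75.79 tilt [ 0.0057  0.0011 -1.    ] F [ 0.32 -0.69  0.52] M [-0.023 -0.006 -0.03 ] w 0.0871 q [-24.1   0.3  22.9 106.9  -0.2  72.5  74.6]
```

View pics/s5.png

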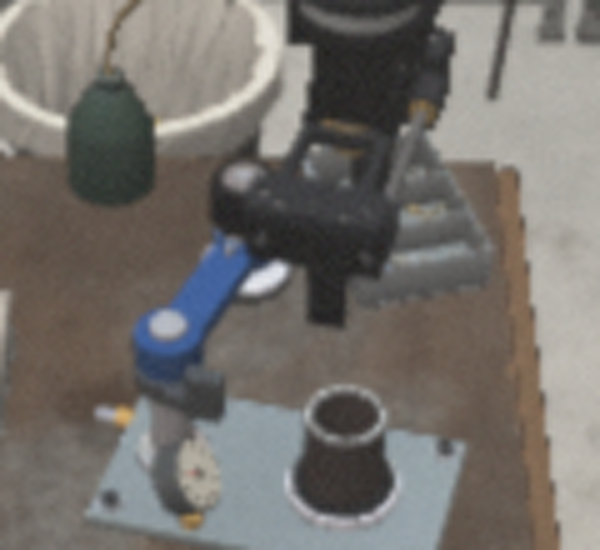

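Run:
```python
from h import *
D={n:np.load('last_%s.npz'%n) for n in('top','side')}
D={n:{k:z[k] for k in z} for n,z in D.items()}
d=D['side']; g=d['pixels'].astype(float).mean(2)
print('cpl side',fitc(d,g,(.4998,-.0137),.080,[.021,.0225,.024],[.016,.017]))
d=D['top']; g=cv2.GaussianBlur(d['pixels'],(0,0),.6).astype(float).mean(2)
for z in (.155,.1585,.162): print(z,fitc(d,g,(.566,-.150),z,[.001,.004,.008,.011],[.016,.018,.020],step=.001), fitc(d,-g,(.566,-.150),z,[.016,.018,.020],[.025,.027],step=.001))
z=.2;print('can',at_z(d,378,160,.2),at_z(d,385,160,.1))
print(goal((.566,-.15,.2055),40),goal((.566,-.15,.136),40))
```

```text
cpl side (array([ 0.49975632, -0.01336245]), np.float64(43.16499328613281))
0.155 (array([ 0.56834185, -0.14918461]), np.float64(89.64693450927734)) (array([ 0.56303088, -0.14394697]), np.float64(38.96698760986328))
0.1585 (array([ 0.56784269, -0.14865814]), np.float64(89.82221984863281)) (array([ 0.56272262, -0.14362737]), np.float64(39.244140625))
0.162 (array([ 0.5673624 , -0.14813966]), np.float64(89.98920440673828)) (array([ 0.56269018, -0.14358542]), np.float64(39.61144256591797))
can [ 0.64177821 -0.30632171  0.2       ] [ 0.66320042 -0.35479348  0.1       ]
(array([-0.0015, -0.0974, -0.116 ]), array([0.6246, 0.0022, 0.0022])) (array([ 0.068 , -0.0972, -0.1161]), array([0.6246, 0.0022, 0.0022]))
```

Request:
drive_tool(offset=[[-0.001,-0.015,-0.018],[-0.001,-0.03,-0.036],[-0.001,-0.045,-0.054],[-0.001,-0.06,-0.072],[-0.001,-0.075,-0.09],[-0.001,-0.09,-0.107],[-0.001,-0.097,-0.115],[-0.001,-0.097,-0.115],[-0.001,-0.097,-0.115]], angular=[[0.09,0,0],[0.18,0,0],[0.27,0,0],[0.36,0,0],[0.45,0,0],[0.54,0.001,0.001],[0.6246,0.002,0.002],[0.6246,0.002,0.002],[0.6246,0.002,0.002]])

```text
time_s: 11.78
tool_pos: [0.5654, -0.1482, 0.2043]
tool_rot: [110.9, 89.9, 151.0]
force: [-0.6, 0.5, -0.5]
grip_width: 0.0872
```

Run:
```python
from h import *
st(); print(goal((.5667,-.149,.136),40)); shot('top','t6.png',(250,150,370,250),6)
```

```text
t 11.78 pos [ 0.5654 -0.1482  0.2043] jaw 40.11 tilt [-1.2e-03  6.0e-04 -1.0e+00] F [-0.59  0.49 -0.46] M [-0.042  0.003 -0.05 ] w 0.0872 q [-15.6  12.2  31.9  95.9  -6.7  73.9  57.8]
(array([ 0.0683, -0.0015,  0.0006]), array([ 0.0019, -0.0005, -0.0012]))
```

View pics/t6.png

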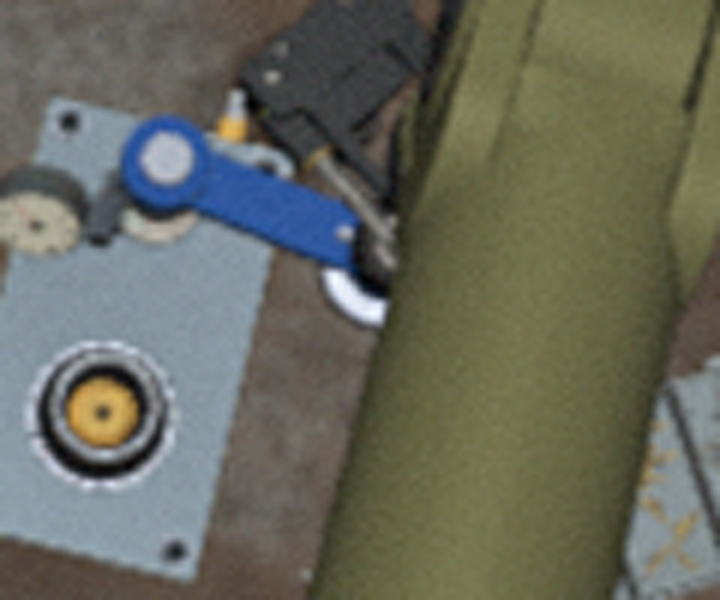

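Coupling is centred over the spigot (rim concentric at crop (102,412)). Descend over the knob.

Request:
drive_tool(offset=[[0.015,-0.0015,0.0006],[0.03,-0.0015,0.0006],[0.045,-0.0015,0.0006],[0.058,-0.0015,0.0006],[0.068,-0.0015,0.0006],[0.068,-0.0015,0.0006],[0.068,-0.0015,0.0006]], angular=[[0.002,0,-0.001],[0.002,0,-0.001],[0.002,0,-0.001],[0.002,0,-0.001],[0.002,0,-0.001],[0.002,0,-0.001],[0.002,0,-0.001]])

```text
time_s: 12.7
tool_pos: [0.5672, -0.149, 0.137]
tool_rot: [-59.8, 90.0, -19.8]
force: [0.2, -0.8, 0.6]
grip_width: 0.0871
```

Run:
```python
from h import *
st(); shot('side','s7.png',(190,100,310,210),5)
```

```text
t 12.70 pos [ 0.5672 -0.149   0.137 ] jaw 39.99 tilt [ 7.e-04 -3.e-04 -1.e+00] F [ 0.24 -0.77  0.62] M [-0.038 -0.03  -0.004] w 0.0871 q [-14.7  15.6  31.4 100.3  -8.8  66.5  59.3]
```

View pics/s7.png

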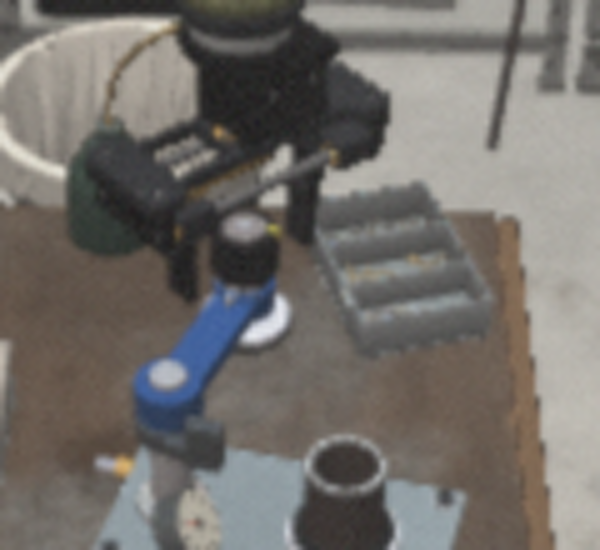

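Request:
drive_tool(offset=[[0,0,0],[0,0,0],[0,0,0],[0,0,0],[0,0,0],[0,0,0],[0,0,0]], angular=[[0,0,0],[0,0,0],[0,0,0],[0,0,0],[0,0,0],[0,0,0],[0,0,0]], fingers=1, squeeze=15)

```text
time_s: 13.62
tool_pos: [0.5673, -0.1489, 0.1372]
tool_rot: [-51.8, 89.9, -11.8]
force: [-0.5, 0.6, 0.5]
grip_width: 0.0437
```

Run:
```python
from h import *
o=st()
P=np.array([.6113,-.0422]); k=o['tool_pos'][:2]-P; a0=np.degrees(np.arctan2(k[1],k[0])); print(np.hypot(*k),a0, a0%360-165.8)
R=Rt(o)
for da in range(8,97,8):
    if da>81.6: da=82
    t=-np.radians(da); c,s=np.cos(t),np.sin(t); n=P+np.array([c*k[0]-s*k[1],s*k[0]+c*k[1]])
    off=R.T@np.array([*(n-o['tool_pos'][:2]),0]); print(da,off.round(4).tolist(),round(-t,3))
```

```text
t 13.62 pos [ 0.5673 -0.1489  0.1372] jaw 40.00 tilt [ 1.1e-03 -2.0e-04 -1.0e+00] F [-0.51  0.6   0.5 ] M [-0.073  0.032 -0.032] w 0.0437 q [-14.7  15.6  31.4 100.3  -8.8  66.5  59.2]
0.11543721876838019 -112.3794642965653 81.8205357034347
8 [-0.0, 0.0148, -0.0065] 0.14
16 [-0.0, 0.0303, -0.0108] 0.279
24 [-0.0001, 0.0462, -0.0129] 0.419
32 [-0.0001, 0.0623, -0.0128] 0.559
40 [-0.0001, 0.0783, -0.0105] 0.698
48 [-0.0001, 0.0937, -0.0059] 0.838
56 [-0.0001, 0.1084, 0.0007] 0.977
64 [-0.0001, 0.122, 0.0093] 1.117
72 [-0.0001, 0.1343, 0.0198] 1.257
80 [-0.0001, 0.145, 0.0318] 1.396
82 [-0.0001, 0.1474, 0.035] 1.431
82 [-0.0001, 0.1474, 0.035] 1.431
```

Request:
drive_tool(offset=[[0,0.0073,-0.0036],[0,0.0148,-0.0065],[0,0.0225,-0.009],[0,0.0303,-0.0108],[0,0.0382,-0.0121],[0,0.0462,-0.0129],[0,0.0543,-0.0131],[0,0.0623,-0.0128]], angular=[[0.07,0,0],[0.14,0,0],[0.209,0,0],[0.279,0,0],[0.349,0,0],[0.419,0,0],[0.489,0,0],[0.559,0,0]])

```text
time_s: 14.62
tool_pos: [0.518, -0.1113, 0.1372]
tool_rot: [-52.6, 89.7, -44.9]
force: [2.8, -3.0, -1.8]
grip_width: 0.0435
```

```bash
cat > arc.py <<'E'
from h import *
import sys
o=st()
P=np.array([.6113,-.0422]); k=o['tool_pos'][:2]-P; a0=np.degrees(np.arctan2(k[1],k[0]))%360; print(np.hypot(*k),a0-165.8)
k=k/np.hypot(*k)*.1154
R=Rt(o); tot=float(sys.argv[1]); 
for da in np.arange(5,tot+5,5):
    t=-np.radians(da); c,s=np.cos(t),np.sin(t); n=P+np.array([c*k[0]-s*k[1],s*k[0]+c*k[1]])
    off=R.T@np.array([*(n-o['tool_pos'][:2]),0]); print(da,off.round(4).tolist(),round(-t,3))
E
python3 arc.py 55
```

```text
t 14.62 pos [ 0.518  -0.1113  0.1372] jaw 7.78 tilt [ 0.0032 -0.0032 -1.    ] F [ 2.77 -3.04 -1.85] M [-0.959 -0.533  0.024] w 0.0435 q [-22.6   8.1  34.4 108.3  -4.9  64.9  21.4]
0.116123972835449 50.74222025133895
5.0 [-0.0, 0.0094, -0.0038] 0.087
10.0 [-0.0001, 0.0188, -0.0075] 0.175
15.0 [-0.0001, 0.0284, -0.0103] 0.262
20.0 [-0.0002, 0.0383, -0.0123] 0.349
25.0 [-0.0002, 0.0483, -0.0134] 0.436
30.0 [-0.0002, 0.0584, -0.0136] 0.524
35.0 [-0.0003, 0.0684, -0.0129] 0.611
40.0 [-0.0003, 0.0784, -0.0114] 0.698
45.0 [-0.0003, 0.0881, -0.009] 0.785
50.0 [-0.0004, 0.0977, -0.0058] 0.873
55.0 [-0.0004, 0.1069, -0.0017] 0.96
```

Request:
drive_tool(offset=[[0,0.0075,-0.003],[0,0.015,-0.006],[0,0.0226,-0.0086],[0,0.0305,-0.0108],[0,0.0383,-0.0123],[0,0.0463,-0.0132],[0,0.0544,-0.0136],[0,0.0624,-0.0134],[0,0.0684,-0.0129]], angular=[[0.07,0,0],[0.14,0,0],[0.21,0,0],[0.28,0,0],[0.349,0,0],[0.419,0,0],[0.489,0,0],[0.559,0,0],[0.611,0,0]])

```text
time_s: 15.75
tool_pos: [0.4947, -0.0472, 0.137]
tool_rot: [-55.1, 89.7, -82.5]
force: [-3.6, -4.0, 3.7]
grip_width: 0.0434
```

```bash
python3 arc.py 20
```

```text
t 15.75 pos [ 0.4947 -0.0472  0.137 ] jaw -27.39 tilt [ 7.0e-04 -5.6e-03 -1.0e+00] F [-3.62 -4.04  3.69] M [-0.99   0.907  0.09 ] w 0.0434 q [-29.7   3.5  33.2 112.4  -1.8  64.7 -23.2]
0.11666261101429698 16.672870164955782
5.0 [-0.0001, 0.0096, -0.0035] 0.087
10.0 [-0.0001, 0.0189, -0.0074] 0.175
15.0 [-0.0002, 0.0285, -0.0104] 0.262
20.0 [-0.0002, 0.0383, -0.0125] 0.349
```

Request:
drive_tool(offset=[[0,0.0075,-0.0027],[0,0.0132,-0.005],[0,0.0189,-0.0074],[0,0.0246,-0.0093],[0,0.0285,-0.0104],[0,0.0324,-0.0114],[0,0.0334,-0.0116],[0,0.0334,-0.0116]], angular=[[0.07,0,0],[0.122,0,0],[0.175,0,0],[0.227,0,0],[0.262,0,0],[0.297,0,0],[0.305,0,0],[0.305,0,0]])

```text
time_s: 16.75
tool_pos: [0.498, -0.0141, 0.137]
tool_rot: [-70.4, 89.5, -115.4]
force: [-5.5, -3.5, 6.4]
grip_width: 0.0438
```

```bash
python3 arc.py 10;  python3 -c "
from h import *
shot('side','s8.png',(190,100,310,210),5)"
```

```text
t 16.75 pos [ 0.498  -0.0141  0.137 ] jaw -44.92 tilt [-0.0036 -0.0076 -1.    ] F [-5.48 -3.5   6.42] M [-0.833  1.477  0.141] w 0.0438 q [-32.5   3.9  32.1 112.   -1.8  64.9 -44.6]
0.11676551096098525 0.2820677340427835
5.0 [-0.0001, 0.0096, -0.0036] 0.087
10.0 [-0.0002, 0.0188, -0.0076] 0.175
```

View pics/s8.png

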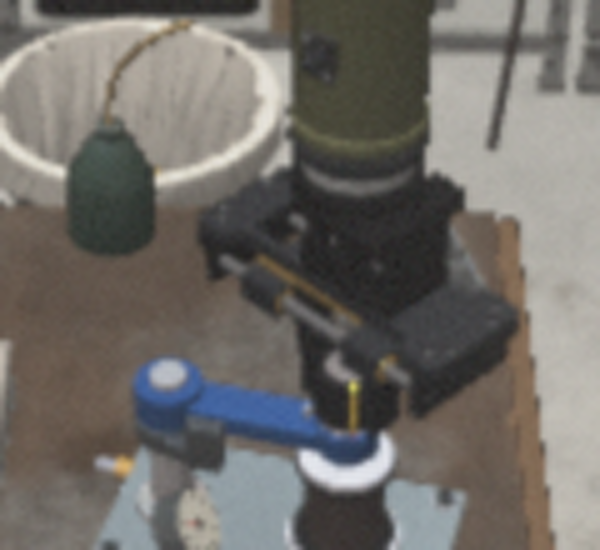

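Request:
drive_tool(offset=[[0,0.002,-0.001],[0,0.004,-0.0018],[0,0.006,-0.0024],[0,0.006,-0.0024]], angular=[[0.017,0,0],[0.034,0,0],[0.04,0,0],[0.04,0,0]])

```text
time_s: 17.3
tool_pos: [0.4984, -0.0133, 0.1369]
tool_rot: [-74.8, 89.1, -122.2]
force: [-6.9, -10.9, 5.8]
grip_width: 0.0437
```

```bash
python3 arc.py 5
```

```text
t 17.30 pos [ 0.4984 -0.0133  0.1369] jaw -47.37 tilt [-0.0087 -0.0138 -0.9999] F [ -6.9  -10.94   5.79] M [-2.449  1.629  0.123] w 0.0437 q [-32.8   4.2  32.2 111.7  -1.6  65.2 -47.4]
0.11657627866843782 -0.1332404196910204
5.0 [-0.0002, 0.0093, -0.0041] 0.087
```

Request:
drive_tool(offset=[[0,0,0],[0,0,0],[0,0,0],[0,0,0]], angular=[[0,0,0],[0,0,0],[0,0,0],[0,0,0]], fingers=-1)

```text
time_s: 17.8
tool_pos: [0.4984, -0.0128, 0.1368]
tool_rot: [-75.0, 89.1, -122.4]
force: [0.5, 0.7, 0.3]
grip_width: 0.0755
```

Run:
```python
from h import *
st(); print(goal((.4998,-.0135,.137),-45))
shot('side','s9.png',(190,100,310,210),5)
```

```text
t 17.80 pos [ 0.4984 -0.0128  0.1368] jaw -47.33 tilt [-0.0086 -0.0135 -0.9999] F [0.48 0.67 0.25] M [-0.083  0.116  0.026] w 0.0755 q [-32.8   4.2  32.1 111.7  -1.6  65.2 -47.4]
(array([-0.0002,  0.0005,  0.0014]), array([-0.0408,  0.0038,  0.0156]))
```

View pics/s9.png

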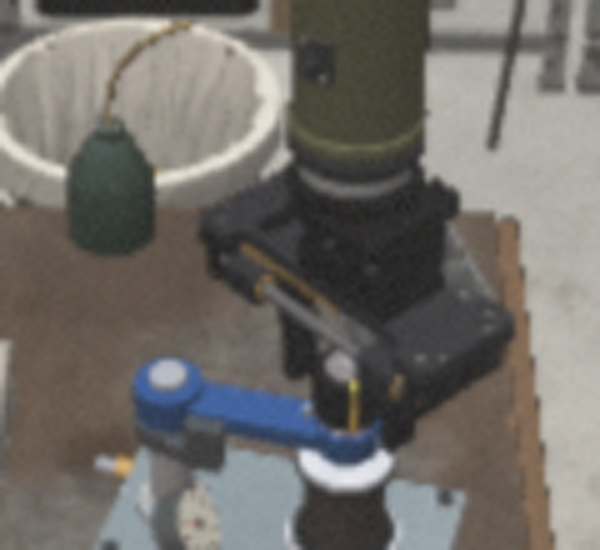

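Run:
```python
from h import *
d={k:v for k,v in np.load('last_side.npz').items()}
for z in (.156,.16): print(at_z(d,190+340.5/5,100+367/5,z))
print((proj(d,(.4998,-.0135,.1585))-[190,100])*5, (proj(d,(.6113,-.0422,.13))-[190,100])*5)
```

```text
[ 0.50349452 -0.01678844  0.156     ]
[ 0.50361813 -0.01224502  0.16      ]
[346.80137816 367.60386727] [165.36278309 368.38568457]
```

Request:
drive_tool(offset=[[0,0.0005,0.0014],[0,0.0005,0.0014],[0,0.0005,0.0014],[0,0.0005,0.0014],[0,0.0005,0.0014],[0,0.0005,0.0014],[0,0.0005,0.0014],[0,0.0005,0.0014],[0,0.0005,0.0014],[0,0.0005,0.0014]], angular=[[-0.1,0.004,0.016],[-0.28,0.002,0.016],[-0.46,0,0.016],[-0.64,0,0.016],[-0.82,0,0.016],[-1.0,0,0.016],[-1.18,0,0.016],[-1.36,0,0.016],[-1.54,0,0.016],[-1.7,0,0.016]])

```text
time_s: 19.1
tool_pos: [0.4998, -0.0134, 0.1368]
tool_rot: [125.7, 89.5, 176.1]
force: [-0.1, 0.1, 0.3]
grip_width: 0.0871
```

Run:
```python
from h import *
st(); print(goal((.4998,-.0135,.137),147))
```

```text
t 19.10 pos [ 0.4998 -0.0134  0.1368] jaw 50.39 tilt [-8.8e-03  6.0e-04 -1.0e+00] F [-0.08  0.07  0.29] M [-0.071  0.027  0.011] w 0.0871 q [-28.4   4.4  28.2 111.4  -2.3  65.3  51.1]
(array([-0.0002, -0.0001, -0.0001]), array([-1.6862,  0.0022, -0.0098]))
```

Request:
drive_tool(offset=[[0,0,0],[0,0,0],[0,0,0],[0,0,0],[0,0,0],[0,0,0],[0,0,0],[0,0,0],[0.001,0,0],[0.0018,0,0]], angular=[[-0.18,0.002,-0.01],[-0.36,0.002,-0.01],[-0.54,0.002,-0.01],[-0.72,0.002,-0.01],[-0.9,0.002,-0.01],[-1.08,0.002,-0.01],[-1.26,0.002,-0.01],[-1.44,0.002,-0.01],[-1.6,0.002,-0.01],[-1.68,0.002,-0.01]])

```text
time_s: 20.35
tool_pos: [0.4998, -0.0132, 0.135]
tool_rot: [-96.4, 90.0, 50.4]
force: [-0.0, 0.5, 0.3]
grip_width: 0.0868
```

Run:
```python
from h import *
st(); print(goal((.4998,-.0135,.135),147))
```

```text
t 20.35 pos [ 0.4998 -0.0132  0.135 ] jaw 146.85 tilt [ 2.e-04  3.e-04 -1.e+00] F [-0.    0.52  0.27] M [0.02  0.056 0.019] w 0.0868 q [-24.8   4.   24.3 111.8  -1.9  64.5 147.1]
(array([-0.    ,  0.0003, -0.0001]), array([-0.0027, -0.    ,  0.0004]))
```

Request:
drive_tool(offset=[[0,0,0],[0,0,0],[0,0,0],[0,0,0],[0,0,0],[0,0,0]], angular=[[0,0,0],[0,0,0],[0,0,0],[0,0,0],[0,0,0],[0,0,0]], fingers=1, squeeze=30)

```text
time_s: 21.1
tool_pos: [0.4993, -0.0128, 0.135]
tool_rot: [-8.1, 89.9, 138.8]
force: [-2.3, -0.0, 3.0]
grip_width: 0.0433
```

Run:
```python
from h import *
st()
```

```text
t 21.10 pos [ 0.4993 -0.0128  0.135 ] jaw 146.85 tilt [-1.e-03  9.e-04 -1.e+00] F [-2.34 -0.04  3.  ] M [ 0.325  0.559 -0.013] w 0.0433 q [-24.8   4.   24.3 111.8  -1.9  64.6 147.1]
```

Request:
drive_tool(offset=[[0.0001,0,0],[0.0001,0,0],[0.0002,0,0],[0.0003,0,0],[0.0003,0,0]], angular=[[0.06,0,0],[0.12,0,0],[0.18,0,0],[0.24,0,0],[0.24,0,0]])

```text
time_s: 21.72
tool_pos: [0.4994, -0.0128, 0.1348]
tool_rot: [10.1, 89.9, 143.2]
force: [-1.0, 0.1, 0.8]
grip_width: 0.0433
```

Run:
```python
from h import *
st()
```

```text
t 21.73 pos [ 0.4994 -0.0128  0.1348] jaw 133.16 tilt [-8.e-04  6.e-04 -1.e+00] F [-1.03  0.08  0.77] M [0.072 0.311 0.12 ] w 0.0433 q [-25.4   4.   24.9 111.8  -1.9  64.5 133.4]
```

Request:
drive_tool(offset=[[0.0001,0,0],[0.0001,0,0],[0.0002,0,0],[0.0003,0,0],[0.0004,0,0]], angular=[[0.06,0,0],[0.12,0,0],[0.18,0,0],[0.24,0,0],[0.3,0,0]])

```text
time_s: 22.35
tool_pos: [0.4994, -0.013, 0.1345]
tool_rot: [36.8, 90.0, 152.8]
force: [-0.8, 0.4, 1.4]
grip_width: 0.0431
```

```bash
cat > s.py <<'E'
from h import *
o=telemetry.get_obs(); print('t %.2f jaw %.2f'%(o['time_s'],jaw(o)),o['tool_pos'].round(4),'F',o['force'].round(1),'M',o['wrist_torque'].round(3),'w %.4f q7 %.1f'%(o['grip_width'],o['qpos'][6]))
E
python3 s.py
```

```text
t 22.35 jaw 115.95 [ 0.4994 -0.013   0.1345] F [-0.8  0.4  1.4] M [-0.001  0.144  0.131] w 0.0431 q7 116.3
```

Request:
drive_tool(offset=[[0.0001,0,0],[0.0001,0,0],[0.0002,0,0],[0.0003,0,0],[0.0004,0,0]], angular=[[0.06,0,0],[0.12,0,0],[0.18,0,0],[0.24,0,0],[0.3,0,0]])

```text
time_s: 22.98
tool_pos: [0.4995, -0.0131, 0.1341]
tool_rot: [85.6, 90.0, -175.7]
force: [-1.8, -0.3, 2.0]
grip_width: 0.0433
```

```bash
python3 s.py
```

```text
t 22.98 jaw 98.74 [ 0.4995 -0.0131  0.1341] F [-1.8 -0.3  2. ] M [-0.02   0.24   0.164] w 0.0433 q7 99.1
```

Request:
drive_tool(offset=[[0.0001,0,0],[0.0001,0,0],[0.0002,0,0],[0.0002,0,0]], angular=[[0.05,0,0],[0.1,0,0],[0.15,0,0],[0.2,0,0]])

```text
time_s: 23.48
tool_pos: [0.4995, -0.0132, 0.1339]
tool_rot: [125.6, 90.0, -147.2]
force: [0.3, 0.5, 0.4]
grip_width: 0.0434
```

```bash
python3 s.py
```

```text
t 23.48 jaw 87.28 [ 0.4995 -0.0132  0.1339] F [0.3 0.5 0.4] M [-0.011  0.158  0.175] w 0.0434 q7 87.7
```

Request:
drive_tool(offset=[[0.0001,0,0],[0.0001,0,0],[0.0002,0,0],[0.0002,0,0]], angular=[[0.05,0,0],[0.1,0,0],[0.15,0,0],[0.2,0,0]])

```text
time_s: 23.98
tool_pos: [0.4995, -0.0134, 0.1337]
tool_rot: [157.1, 89.9, -127.0]
force: [-2.0, -0.2, 0.9]
grip_width: 0.0432
```

```bash
python3 s.py
```

```text
t 23.98 jaw 75.82 [ 0.4995 -0.0134  0.1337] F [-2.  -0.2  0.9] M [-0.078  0.215  0.202] w 0.0432 q7 76.3
```

Request:
drive_tool(offset=[[0,0,0],[0.0001,0,0],[0.0002,0,0]], angular=[[0.05,0,0],[0.1,0,0],[0.15,0,0]])

```text
time_s: 24.35
tool_pos: [0.4995, -0.0135, 0.1335]
tool_rot: [172.4, 89.9, -120.4]
force: [-1.3, -0.1, 0.6]
grip_width: 0.0434
```

```bash
python3 s.py
```

```text
t 24.35 jaw 67.22 [ 0.4995 -0.0135  0.1335] F [-1.3 -0.1  0.6] M [-0.055  0.221  0.153] w 0.0434 q7 67.7
```

Request:
drive_tool(offset=[[0,0,0],[0.0001,0,0],[0.0002,0,0]], angular=[[0.05,0,0],[0.1,0,0],[0.15,0,0]])

```text
time_s: 24.72
tool_pos: [0.4995, -0.0136, 0.1334]
tool_rot: [-174.8, 89.9, -116.2]
force: [-0.4, -0.7, 1.5]
grip_width: 0.043
```

```bash
python3 s.py
```

```text
t 24.73 jaw 58.63 [ 0.4995 -0.0136  0.1334] F [-0.4 -0.7  1.5] M [-0.081  0.217  0.199] w 0.0430 q7 59.2
```

```bash
cat > s.py <<'E'
from h import *
def p():
    o=telemetry.get_obs(); print('t %.2f jaw %.2f'%(o['time_s'],jaw(o)),'z %.4f'%o['tool_pos'][2],'F',o['force'].round(1),'Mz %.3f'%o['wrist_torque'][2],'e7 %.3f'%o['effort'][6],'q7 %.1f'%o['qpos'][6]); return o['wrist_torque'][2]
p()
E
python3 s.py
python3 - <<'E'
from s import p
from h import *
shot('side','s10.png',(190,100,310,210),5); p(); shot('side','s10.png',(190,100,310,210),5); p()
E
```

```text
t 24.73 jaw 58.63 z 0.1334 F [-0.4 -0.7  1.5] Mz 0.199 e7 0.212 q7 59.2
t 24.73 jaw 58.63 z 0.1334 F [-0.4 -0.7  1.5] Mz 0.199 e7 0.212 q7 59.2
t 24.77 jaw 58.55 z 0.1334 F [-0.6  0.2  1.9] Mz 0.187 e7 -0.228 q7 59.1
t 24.82 jaw 58.70 z 0.1334 F [-0.6 -1.2  1.9] Mz 0.197 e7 -0.468 q7 59.2
```

View pics/s10.png

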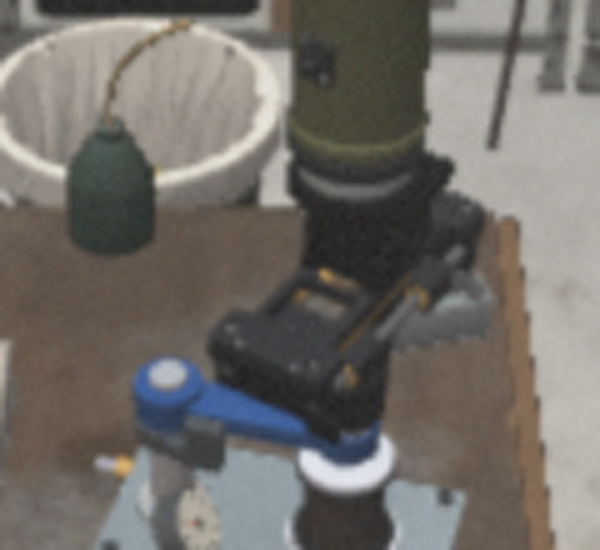

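Request:
drive_tool(offset=[[0,0,0],[0.0001,0,0],[0.0002,0,0]], angular=[[0.05,0,0],[0.1,0,0],[0.15,0,0]])

```text
time_s: 25.2
tool_pos: [0.4994, -0.0137, 0.1333]
tool_rot: [-167.8, 89.9, -117.7]
force: [-0.8, -0.5, 2.0]
grip_width: 0.0435
```

```bash
python3 s.py
```

```text
t 25.20 jaw 50.14 z 0.1333 F [-0.8 -0.5  2. ] Mz 0.179 e7 0.204 q7 50.7
```

Request:
drive_tool(offset=[[0,0,0],[0.0001,0,0],[0.0002,0,0]], angular=[[0.05,0,0],[0.1,0,0],[0.15,0,0]])

```text
time_s: 25.58
tool_pos: [0.4994, -0.0137, 0.1331]
tool_rot: [-160.3, 89.9, -118.8]
force: [-1.5, 0.2, 1.4]
grip_width: 0.0433
```

```bash
python3 s.py
```

```text
t 25.57 jaw 41.58 z 0.1331 F [-1.5  0.2  1.4] Mz 0.208 e7 0.195 q7 42.2
```

Request:
drive_tool(offset=[[0,0,0],[0.0001,0,0],[0.0002,0,0]], angular=[[0.05,0,0],[0.1,0,0],[0.15,0,0]])

```text
time_s: 25.95
tool_pos: [0.4993, -0.0138, 0.133]
tool_rot: [-155.0, 89.9, -122.0]
force: [-2.3, 0.3, 2.4]
grip_width: 0.0435
```

```bash
python3 s.py
```

```text
t 25.95 jaw 33.02 z 0.1330 F [-2.3  0.3  2.4] Mz 0.223 e7 0.187 q7 33.6
```

Request:
drive_tool(offset=[[0,0,0],[0.0001,0,0],[0.0002,0,0]], angular=[[0.05,0,0],[0.1,0,0],[0.15,0,0]])

```text
time_s: 26.32
tool_pos: [0.4992, -0.0138, 0.1329]
tool_rot: [-148.8, 89.9, -124.3]
force: [-1.5, 1.0, 2.5]
grip_width: 0.0432
```

```bash
python3 s.py
```

```text
t 26.32 jaw 24.46 z 0.1329 F [-1.5  1.   2.5] Mz 0.217 e7 0.178 q7 25.1
```

Request:
drive_tool(offset=[[0,0,0],[0.0001,0,0],[0.0002,0,0]], angular=[[0.05,0,0],[0.1,0,0],[0.15,0,0]])

```text
time_s: 26.7
tool_pos: [0.4991, -0.0138, 0.1328]
tool_rot: [-141.8, 89.9, -125.9]
force: [-1.7, -1.5, 2.5]
grip_width: 0.0431
```

```bash
python3 s.py
```

```text
t 26.70 jaw 15.91 z 0.1328 F [-1.7 -1.5  2.5] Mz 0.266 e7 0.169 q7 16.6
```

Request:
drive_tool(offset=[[0,0,0],[0.0001,0,0],[0.0002,0,0]], angular=[[0.05,0,0],[0.1,0,0],[0.15,0,0]])

```text
time_s: 27.08
tool_pos: [0.499, -0.0139, 0.1327]
tool_rot: [-135.3, 89.9, -127.9]
force: [-1.1, 0.4, 1.7]
grip_width: 0.0433
```

```bash
python3 s.py
```

```text
t 27.07 jaw 7.36 z 0.1327 F [-1.1  0.4  1.7] Mz 0.260 e7 0.160 q7 8.0
```

Request:
drive_tool(offset=[[0,0,0],[0.0001,0,0],[0.0001,0,0]], angular=[[0.04,0,0],[0.08,0,0],[0.12,0,0]])

```text
time_s: 27.45
tool_pos: [0.4989, -0.0139, 0.1326]
tool_rot: [-131.8, 89.8, -131.3]
force: [-0.8, 1.0, 1.6]
grip_width: 0.0434
```

```bash
python3 s.py
```

```text
t 27.45 jaw 0.54 z 0.1326 F [-0.8  1.   1.6] Mz 0.276 e7 0.071 q7 1.3
```

Request:
drive_tool(offset=[[0,0,0],[0.0001,0,0],[0.0001,0,0]], angular=[[0.04,0,0],[0.08,0,0],[0.12,0,0]])

```text
time_s: 27.82
tool_pos: [0.4989, -0.0139, 0.1325]
tool_rot: [-125.2, 89.8, -131.5]
force: [-0.1, 0.3, 0.9]
grip_width: 0.0434
```

```bash
python3 s.py
```

```text
t 27.82 jaw -6.28 z 0.1325 F [-0.1  0.3  0.9] Mz 0.232 e7 0.064 q7 -5.5
```

Request:
drive_tool(offset=[[0,0,0],[0,0,0],[0,0,0]], angular=[[0.04,0,0],[0.08,0,0],[0.1,0,0]])

```text
time_s: 28.2
tool_pos: [0.4988, -0.0139, 0.1325]
tool_rot: [-120.0, 89.8, -131.9]
force: [0.0, -0.4, 1.2]
grip_width: 0.0437
```

```bash
python3 s.py
```

```text
t 28.20 jaw -11.94 z 0.1325 F [ 0.  -0.4  1.2] Mz 0.250 e7 -0.164 q7 -11.2
```

Request:
drive_tool(offset=[[0,0,0],[0,0,0],[0,0,0]], angular=[[0.04,0,0],[0.08,0,0],[0.1,0,0]])

```text
time_s: 28.58
tool_pos: [0.4988, -0.0139, 0.1324]
tool_rot: [-115.0, 89.8, -132.6]
force: [-1.0, 0.3, 0.5]
grip_width: 0.0434
```

```bash
python3 s.py
```

```text
t 28.57 jaw -17.65 z 0.1324 F [-1.   0.3  0.5] Mz 0.320 e7 -0.171 q7 -16.9
```

Still climbing; continue in small steps.

Request:
drive_tool(offset=[[0,0,0],[0,0,0],[0,0,0]], angular=[[0.04,0,0],[0.08,0,0],[0.1,0,0]])

```text
time_s: 28.95
tool_pos: [0.4987, -0.0138, 0.1324]
tool_rot: [-111.4, 89.8, -134.7]
force: [-0.7, 0.5, 1.0]
grip_width: 0.0432
```

```bash
python3 s.py
```

```text
t 28.95 jaw -23.38 z 0.1324 F [-0.7  0.5  1. ] Mz 0.256 e7 -0.156 q7 -22.6
```

Request:
drive_tool(offset=[[0,0,0],[0,0,0],[0,0,0]], angular=[[0.04,0,0],[0.08,0,0],[0.1,0,0]])

```text
time_s: 29.32
tool_pos: [0.4987, -0.0138, 0.1324]
tool_rot: [-107.6, 89.8, -136.7]
force: [-1.1, 0.3, 0.4]
grip_width: 0.0433
```

```bash
python3 s.py
```

```text
t 29.32 jaw -29.13 z 0.1324 F [-1.1  0.3  0.4] Mz 0.215 e7 -0.085 q7 -28.3
```

Request:
drive_tool(offset=[[0,0,0],[0,0,0],[0,0,0]], angular=[[0.04,0,0],[0.08,0,0],[0.1,0,0]])

```text
time_s: 29.7
tool_pos: [0.4986, -0.0137, 0.1324]
tool_rot: [-105.1, 89.8, -140.0]
force: [-1.0, -0.3, 1.5]
grip_width: 0.0434
```

```bash
python3 s.py
```

```text
t 29.70 jaw -34.89 z 0.1324 F [-1.  -0.3  1.5] Mz 0.169 e7 -0.031 q7 -34.1
```

Request:
drive_tool(offset=[[0,0,0],[0,0,0],[0,0,0]], angular=[[0.04,0,0],[0.08,0,0],[0.08,0,0]])

```text
time_s: 30.08
tool_pos: [0.4986, -0.0137, 0.1323]
tool_rot: [-103.0, 89.8, -142.4]
force: [-1.1, 0.1, 0.6]
grip_width: 0.0434
```

```bash
python3 s.py
python3 - <<'E'
from s import *
shot('side','s11.png',(190,100,310,210),5); p();shot('top','t11.png',(210,150,330,250),6); p()
E
```

```text
t 30.07 jaw -39.45 z 0.1323 F [-1.1  0.1  0.6] Mz 0.120 e7 -0.247 q7 -38.6
t 30.07 jaw -39.45 z 0.1323 F [-1.1  0.1  0.6] Mz 0.120 e7 -0.247 q7 -38.6
t 30.12 jaw -39.43 z 0.1323 F [-1.   0.5  1.9] Mz 0.110 e7 -0.147 q7 -38.6
t 30.18 jaw -39.44 z 0.1323 F [-0.9  1.2  1.3] Mz 0.130 e7 -0.115 q7 -38.6
```

View pics/s11.png

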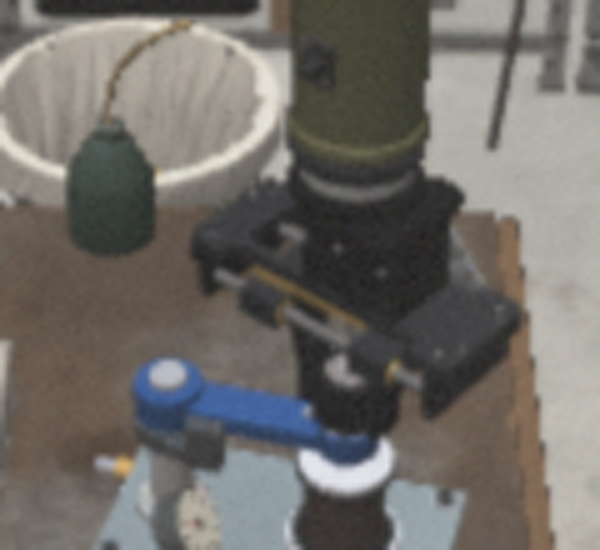

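Request:
drive_tool(offset=[[0,0,0],[0,0,0],[0,0,0],[0,0,0]], angular=[[0.04,0,0],[0.08,0,0],[0.08,0,0],[0.08,0,0]])

```text
time_s: 30.68
tool_pos: [0.4986, -0.0137, 0.1324]
tool_rot: [-99.3, 89.8, -143.3]
force: [-0.6, -0.1, 0.8]
grip_width: 0.0434
```

Run:
```python
from s import *
for i in range(3): vision.read_camera('side'); p()
```

```text
t 30.68 jaw -43.97 z 0.1324 F [-0.6 -0.1  0.8] Mz 0.129 e7 -0.132 q7 -43.1
t 30.73 jaw -43.97 z 0.1324 F [-1.9  0.3  0.8] Mz 0.149 e7 -0.129 q7 -43.1
t 30.77 jaw -43.98 z 0.1323 F [-0.2  0.2  1.5] Mz 0.113 e7 -0.130 q7 -43.1
t 30.82 jaw -43.99 z 0.1324 F [-1.3  0.   1.3] Mz 0.127 e7 -0.131 q7 -43.1
```

Request:
drive_tool(offset=[[0,0,0],[0,0,0],[0,0,0],[0,0,0]], angular=[[0,0,0],[0,0,0],[0,0,0],[0,0,0]], fingers=-1)

```text
time_s: 31.32
tool_pos: [0.4986, -0.0138, 0.1323]
tool_rot: [-96.7, 89.8, -140.7]
force: [0.3, -0.3, 0.1]
grip_width: 0.0754
```

Request:
drive_tool(offset=[[-0.015,0,0],[-0.03,0,0],[-0.05,0,0],[-0.08,0,0],[-0.11,0,0],[-0.13,0,0],[-0.13,0,0]], angular=[[0,0,0],[0,0,0],[0,0,0],[0,0,0],[0,0,0],[0,0,0],[0,0,0]])

```text
time_s: 32.2
tool_pos: [0.5002, -0.0136, 0.265]
tool_rot: [19.1, 89.9, -24.9]
force: [1.1, -0.1, -0.3]
grip_width: 0.087
```

Run:
```python
from s import *
p(); print(goal((.45,.25,.26),20)); shot('side','s12.png',(215,130,295,205),7)
```

```text
t 32.20 jaw -44.01 z 0.2650 F [ 1.1 -0.1 -0.3] Mz -0.033 e7 -0.019 q7 -46.3
t 32.20 jaw -44.01 z 0.2650 F [ 1.1 -0.1 -0.3] Mz -0.033 e7 -0.019 q7 -46.3
(array([ 0.0046,  0.1547, -0.2193]), array([-1.1171e+00,  2.4000e-03,  6.0000e-04]))
```

View pics/s12.png

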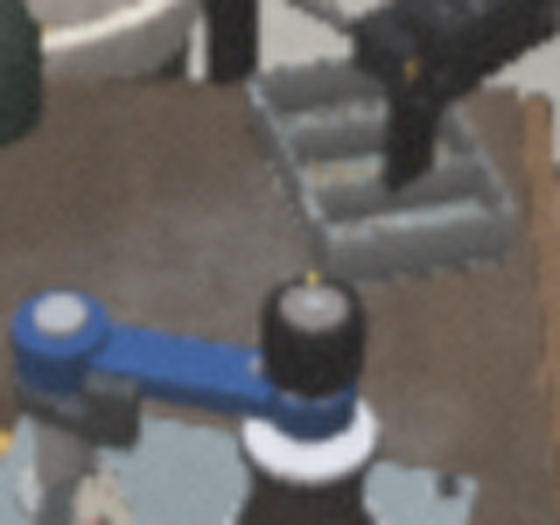

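Request:
drive_tool(offset=[[0,0.025,-0.036],[0,0.05,-0.072],[0,0.075,-0.108],[0,0.1,-0.144],[0,0.125,-0.18],[0.004,0.1547,-0.2193],[0.004,0.1547,-0.2193]], angular=[[-0.15,0,0],[-0.3,0,0],[-0.45,0,0],[-0.6,0,0],[-0.75,0,0],[-0.9,0,0],[-0.9,0,0]])

```text
time_s: 33.12
tool_pos: [0.4465, 0.2542, 0.2571]
tool_rot: [-153.1, 89.8, -145.1]
force: [0.5, -0.1, -0.5]
grip_width: 0.0871
```

Run:
```python
from s import *
p(); shot('side','s13.png',(230,150,290,200),10);shot('top','t13.png',(240,170,320,240),8)
```

```text
t 33.12 jaw 8.04 z 0.2571 F [ 0.5 -0.1 -0.5] Mz -0.009 e7 0.182 q7 -24.3
t 33.12 jaw 8.04 z 0.2571 F [ 0.5 -0.1 -0.5] Mz -0.009 e7 0.182 q7 -24.3
```

View pics/s13.png

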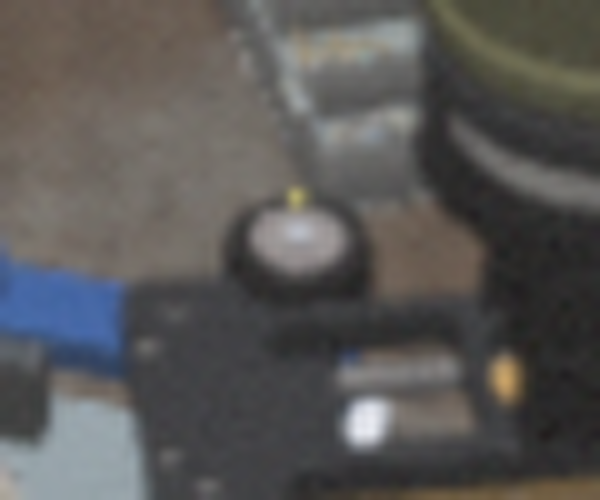

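View pics/t13.png

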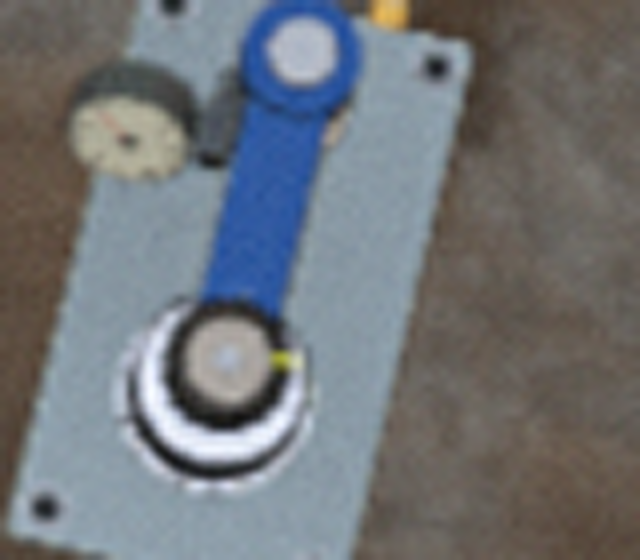

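Run:
```python
from h import *
ds={k:v for k,v in np.load('last_side.npz').items()}; dt={k:v for k,v in np.load('last_top.npz').items()}
def yc(im,x0,x1,y0,y1):
    c=im.astype(float); s=np.clip(np.minimum(c[...,0],c[...,1])-c[...,2]-25,0,None); m=np.zeros_like(s); m[y0:y1,x0:x1]=s[y0:y1,x0:x1]
    v,u=np.mgrid[:s.shape[0],:s.shape[1]]; return (m*u).sum()/m.sum(),(m*v).sum()/m.sum()
c=np.array([.4998,-.0135])
u=yc(dt['pixels'],268,282,205,225); q=at_z(dt,*u,.156); print('top now',u,q,np.degrees(np.arctan2(*(q[:2]-c)[::-1])))
cc=fitc(dt,dt['pixels'].astype(float).mean(2),c,.156,[.001,.004,.008,.011],[.016,.018,.020],step=.001)[0]; print(cc,np.degrees(np.arctan2(*(q[:2]-cc)[::-1])))
for f,sc,o,box in (('pics/s9.png',5,(190,100),(335,365,370,390)),):
    im=cv2.imread(f)[:,:,::-1]; u=yc(im,box[0],box[1],box[2],box[3]); u=((u[0]+.5)/sc-.5+o[0],(u[1]+.5)/sc-.5+o[1]); q=at_z(ds,*u,.158); print(f,u,q,np.degrees(np.arctan2(*(q[:2]-c)[::-1])))
im=dt['pixels'];cv2.imwrite('pics/ring.png',cv2.resize(im[200:235,250:290][:,:,::-1],None,fx=14,fy=14,interpolation=cv2.INTER_CUBIC))
```

```text
top now (np.float64(274.61802575107293), np.float64(214.4549356223176)) [ 0.50085033 -0.03240738  0.156     ] -86.82042176694644
[ 0.50030526 -0.01451014] -88.2555646648841
pics/s9.png (np.float64(260.203006263048), np.float64(176.68459290187891)) [4.97359818e-01 7.09585047e-05 1.58000000e-01] 100.19337909396172
```

View pics/ring.png

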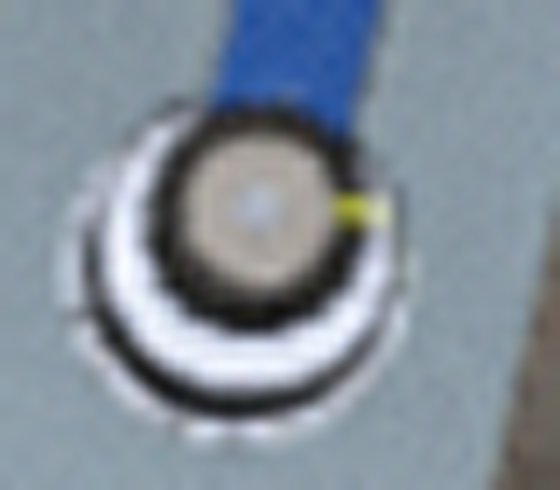

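Run:
```python
from h import *
st(); print(sign_off())
```

```text
t 33.23 pos [0.4487 0.2496 0.2579] jaw 7.57 tilt [-0.0018 -0.0036 -1.    ] F [-0.39  0.4   0.1 ] M [-0.083  0.058 -0.019] w 0.0872 q [-4.900e+01  8.000e-01  1.710e+01  1.004e+02 -1.000e-01  7.910e+01
 -2.430e+01]
the job is handed in; nothing more can be done
None
```

I handed the job in at 33.2 s. The coupling is on the seat, the clamp arm is closed, and the knob was turned to its first click and released. `sign_off` gives no verdict, so the result below rests on my own checks.

**What I did**
- Picked the smaller brown coupling, not the larger brown one or the turquoise one.
- Lowered it over the spigot with a contact force of only a few newtons.
- Gripped the knob to swing the blue arm round to its stop.
- Regripped the knob and turned it about 191° clockwise, then let go and moved the robot clear.

**Last checks**
- **Coupling:** it sat within about 0.5 mm of the seat axis, measured before the arm was closed.
- **Arm:** the last top view shows it in line with the stand. The side force rose from about 3.5 to 11 N over the last 0.8 mm, which I read as the stop.
- **Click:** the torque climbed to about 0.28 Nm, with one noisy reading of 0.32. It then fell steadily to 0.12–0.13 Nm and levelled off, so I estimate about 0.65 rad of slip. That is past the first click and well short of the second.
- **Grip:** the yellow mark turned about 188° against 191° of tool turn, so the pads did not slip on the knob.

**Not confirmed**
- The red tick is hidden under the knob in both cameras, so the slip angle comes from torque and turn angle only.
- The final torque was just under half the crest, where the task said to expect well under half.
- The 40 N plate force was never measured; I inferred it from the torque reaching its crest.

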